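# Fetch the flux jar from behind two bottles and wedge the row tight again

### The job

The flux jar stands at the back of the grey lane rack, behind two bottles. Take both bottles out and stand them on the yellow tray, then fetch the jar and stand it in the middle of the round cork mat, and only then put the bottles back in the rack, upright, closed up against the back stop and in the same order as they stood (the one that was nearer the back stop goes back first). Last, slide the wooden wedge flat on the rack's base, thin end first, into the gap between the front stop and the front bottle, push it in firmly until the row is tight, and let go.

Things in the scene. Friction and masses are not known exactly. Their poses are not given: they have to be found in the camera images.
- rack: Fixed grey lane rack, 138 x 64 mm, lane along its x; +x leads to the back stop. Origin: centre of underside. Things in it stand on its base at z = 6 mm. Side walls 18 mm high, inner faces at y = +-26 mm; the +y wall runs only from x = 10 to 63, the -y wall from -6 to 63 mm, so the front is open to both sides. At the start: jar at x = 39, a bottle at -5, the other at -43 mm (which one varies).
- rack_stop (a point): Foot of the rack's back stop: on its inner face (rack x = +63 mm), mid-lane, at the top of the base; axes as the rack's. The stop is an upright plate 55 mm high. Row closed up without the jar: rear bottle's centre is about 17.5 mm before this point, the front one's about 53 mm.
- rack_gap (a point): Middle of the wedge's gap: rack x = -35, y = 0 mm, on top of the base; axes as the rack's. Driven tight, the wedge's origin is at its x and about 20 mm (0 to 35) to its -y. The front stop, 30 mm high, has its inner face 28 mm before it (rack x = -63 mm). The wedge enters from the rack's +y side with its axes parallel to the rack's and is pushed towards -y; tight takes 5 to 10 N.
- pink: Pink cleaner bottle with a pink cap, round, 36 mm diameter, 85 mm tall, about 0.11 kg, loose, upright in the rack at the start (not the one far back under the shelf). Origin: centre of its underside; z up.
- glue: Brown dropper bottle with a light label and a black dropper, round, 33.5 mm diameter, 102 mm tall overall, full width up to about 62 mm, dropper above; 0.07 kg, loose, upright in the rack at the start. Origin: centre of its underside; z up.
- jar: Flux jar, cream with a black lid, round, 46 mm diameter at the lid (43 below), 32 mm tall, lid from 22 to 32 mm; 0.05 kg, loose, at the back of the rack at the start. Origin: centre of its underside; z up.
- wedge: Loose light wood wedge lying flat, 0.15 kg, 30 mm high, 84 mm long: y = -42 (thin end, 43 mm wide) to +42 (thick end, 68 mm). Straight face at x = -28 mm (slides along the front stop); sloping face from x = +15 (thin) to +40 mm (thick), goes against the front bottle. Dark upright handle 18 x 18 mm on the origin's vertical axis, z = 30 to 95 mm. Origin: in the underside below the handle.
- tray: Fixed shallow yellow tray, the side area: 90 mm (x) by 130 mm (y), rim 14 mm high, floor 4 mm, walls 4 mm. Origin: centre of its underside. Both bottles fit side by side along its y axis, at y = -30 and +30 mm, gripped with the fingers closing along its x axis.
- mat: Fixed round cork mat, 76 mm diameter, 4 mm thick. Origin: centre of its underside.
There are look-alikes about, which are no part of the job. Of the things that look like the jar, the larger one is meant.

How it is judged:
By the outcome, as a careful person would: the job done as asked, in the order asked, and still so for the second after the job is handed in, with the robot touching nothing.
It also fails if it takes over 131 s, if anything falls off the work surface, if the arm or the gripper's body presses on something with over 40 N, if the wrist force passes 120 N, or if a joint passes its speed limit or range.

### The arm

A 7-joint arm with a two-finger parallel gripper is mounted at the origin on a cart in front of the work surface, level with it; the furniture and walls round the work are solid. World frame = base frame: x ahead of the robot, y to its left, z up, the work surface at z = 0. Lengths are in m, angles in rad, forces in N, time in s.
With the tool pointing down it reaches from about 0.4 to 0.85 m from the base axis. Payload 4.5 kg.
Tool frame: the origin (TCP) lies midway between the tips of the shut fingers; the grasp point (between the pads) lies r.grip_point_offset behind it (r.grip_point_offset is the distance from the TCP to the grasp point, in m); z points along the fingers, y is the line along which they close (so a half turn about z gives the same grasp; the last joint's range is limited). The gripper opens to 88 mm and grips with 3 to 60 N. Pads are 18 mm wide; open, the fingers measure 123 mm over their backs; the gripper's body (75 mm by 187 mm) begins 45 mm behind the grasp point.
Start: joints at [-1.218, 0.689, -0.195, 1.565, 0.157, 0.902, -0.215], TCP at [0.196, 0.594, 0.239] pointing down, gripper open.
Joint ranges: [-3.01, 3.01], [-0.46, 2.08], [-1.47, 1.51], [0.13, 2.56], [-1, 4.14], [0.04, 2.09], [-2.66, 2.66]. Speed limits (rad/s): [2.57, 2.57, 3.14, 3.14, 3.14, 3.14, 3.14].

### API

Orientations are given as a unit quaternion [x, y, z, w].
In Python, from plant import r gives the robot as it stands.
- The arm moves only by the shell command python3 -m jog 'ROWS' [FORCE]. ROWS is JSON, a list of rows, each an object of numbers: "wx", "wy", "wz": the turn, a rotation vector about the world's x, y, z as a fraction of full scale; "dx", "dy", "dz": the shift along the world's x, y, z as a fraction of full scale; "hand": the closure, from 0 (fully open) to 1 (shut). In form: [{"wx": .., "wy": .., "wz": .., "dx": .., "dy": .., "dz": .., "hand": ..}, ...]. A call has 1 to 5 rows; each row shifts and turns the commanded pose from where the row before left it; what a row does not reach is not made up. Full scale, the value 1, is 0.25 m for a shift and 2 rad for a turn. A row lasts 1/12 s, in which the tool goes at most 41.7 mm and 7.16 degrees, less where a joint would pass 70% of its speed; a pose out of reach is approached as far as the arm can. A call with a number of a shift or a turn outside -1 to 1 is refused whole. A call with a gripper value outside its range is refused whole. The fingers move at their own pace and stop on an object; FORCE is the grip in N (left out, the last holds). Time passes only in rows, so rows that do not move let the fingers close. It gives the time, the measured TCP pose, the force, the opening and the grip force at its end, in the units of the state.
- r.get_state(): the state, without advancing time (a new reading comes with each control period).
- r.snapshot(name): name is "side" or "top" or "wrist"; returns the picture (384x512x3 uint8, red, green, blue); there is no depth.
- r.camera_info(name): a dict with "mtx" (3x3 intrinsics, pixels), "k1" (the pictures are not rectified: a ray, as slopes to the right and down, at radius r is drawn at 1 + k1 r^2 times it, then the intrinsics apply), "R" (3x3) and "t" (3): a world point X has camera coordinates R X + t. Camera axes: x right, y down, z forward; pixel columns grow to the right and rows downward; lengths in m; the calibration is good to about 2 mm. A picture is of the moment at which its call begins: read the wrist's pose just before it. camera_info takes no time and is no camera call; for the wrist camera it gives the pose at the moment of the call.
- r.finish_job(): hands the job in; it is judged then, once.
Trained networks look in the newest picture that a camera, given by its name, has taken for a name from the list of things; names that differ only in an ending like _2 or _b are one class to them, and where a whole thing is asked for, a point or a joint stands for the part that bears it (a point fixed in the world has none). Each returns a list of dicts, best first, with "p" (0 to 1); they miss things now and then, are a little off and sometimes report something else, mostly with a low value. They report only what shows in the picture. A call takes as long as a camera call. They do not tell look-alikes from the thing itself.
- r.search_frame(camera, query): "bbox" ([left, top, right, bottom] in pixels, round what is visible of it).
- r.masks_of(camera, query): "region" (384x512 bool, what is visible of it) and "bbox" ([left, top, right, bottom] in pixels, round what is visible of it).
The state is a dict: "clock": time; "q": joint angles; "qd": joint speeds; "joint_torque": joint torques, N m; "tool_pos": TCP position; "eef_rot": TCP orientation; "contact_force": force on the tool from outside, world axes, zero at the start; "moment": the same for the moment, N m; "opening": opening from 0.0 (shut) to 1.0 (fully open); "finger_force": force on a finger pad.
Only numpy, scipy, OpenCV 4.12 (cv2) and the standard library are available. Lean on these libraries where they do the work, as an engineer would, in place of code of your own. Each camera call takes 0.05 s, during which the arm holds its last target. There are 200 camera calls.

## Working session

There is one attempt and no reset: what is moved stays moved. The work goes in short steps, Python scripts to look and compute and a shell command to move; the robot and the scene stay as the last step left them, time stands still between calls to the robot, and variables do not carry over. Pictures are saved under pics/ and viewed, at most 14 in all, crops included, and the job is handed in when it is done.

```bash
mkdir -p pics; ls; python3 - <<'E'
from plant import r
import cv2,numpy as np
s=r.get_state();print(s, r.grip_point_offset)
for c in("side","top"):
    im=r.snapshot(c);cv2.imwrite(f"pics/{c}0.png",im[:,:,::-1])
    ci=r.camera_info(c);print(c,ci)
    for n in("rack","pink","glue","jar","wedge","tray","mat"):
        print(n,[(np.round(d["bbox"]).tolist(),round(d["p"],2)) for d in r.search_frame(c,n)][:4])
E
```

```text
pics
{'clock': 0.0, 'q': array([-1.21820022,  0.68998266, -0.19450398,  1.56632395,  0.15732941,
        0.9025293 , -0.21507885]), 'qd': array([-1.08022246e-03, -2.60713501e-05, -1.40236552e-03, -6.70774105e-05,
        2.02382163e-03, -1.39802879e-03,  3.42786573e-04]), 'joint_torque': array([-3.92849843e-04, -5.27565122e+01, -1.26686085e+00, -1.53422642e+01,
       -5.26084215e-02,  6.68846100e-03,  1.79004164e-04]), 'tool_pos': array([0.1957529 , 0.59288834, 0.23791598]), 'eef_rot': array([ 1.58667769e-01,  9.87331598e-01, -9.22336604e-04, -6.36686139e-05]), 'contact_force': array([-0.5741123 , -0.25903849,  0.18685419]), 'moment': array([ 0.00561419, -0.01177771, -0.02761979]), 'finger_force': 0.0, 'opening': 1.002052798607428} 0.0187
side {'mtx': array([[423.17364427,   0.        , 249.64774324],
       [  0.        , 423.17364427, 187.96587583],
       [  0.        ,   0.        ,   1.        ]]), 'k1': -0.018366582253079418, 'R': array([[-0.98150282, -0.19071098, -0.01677882],
       [-0.07589015,  0.46803406, -0.8804458 ],
       [ 0.17576375, -0.86288669, -0.47384983]]), 't
[... 542 characters left out ...]
  1.        ]]), 'k1': -0.16907105933318256, 'R': array([[-2.59516733e-02, -9.99663111e-01, -4.17364014e-04],
       [-9.81631443e-01,  2.55624999e-02, -1.89066836e-01],
       [ 1.89013811e-01, -4.49690312e-03, -9.81964132e-01]]), 't': array([0.16988983, 0.54780846, 0.9002363 ])}
rack [([298.0, 119.0, 332.0, 188.0], 0.83)]
pink [([305.0, 161.0, 325.0, 184.0], 0.56)]
glue [([307.0, 145.0, 323.0, 166.0], 0.73)]
jar [([171.0, 225.0, 189.0, 240.0], 0.7), ([304.0, 126.0, 324.0, 148.0], 0.61), ([298.0, 126.0, 332.0, 192.0], 0.4)]
wedge [([291.0, 221.0, 338.0, 256.0], 0.96)]
tray [([181.0, 146.0, 245.0, 195.0], 0.91), ([297.0, 124.0, 332.0, 189.0], 0.68)]
mat [([208.0, 229.0, 240.0, 265.0], 0.71)]
```

```bash
python3 - <<'E'
import cv2
a=cv2.imread("pics/side0.png");b=cv2.imread("pics/top0.png")
cv2.imwrite("pics/s1.png",cv2.resize(a[110:290,150:390],(800,600),interpolation=3))
cv2.imwrite("pics/t1.png",cv2.resize(b[100:280,140:380],(800,600),interpolation=3))
cv2.imwrite("pics/both.png",cv2.resize(cv2.hconcat([a,b]),(800,300)))
E
```

```text
(no output)
```

View pics/s1.png

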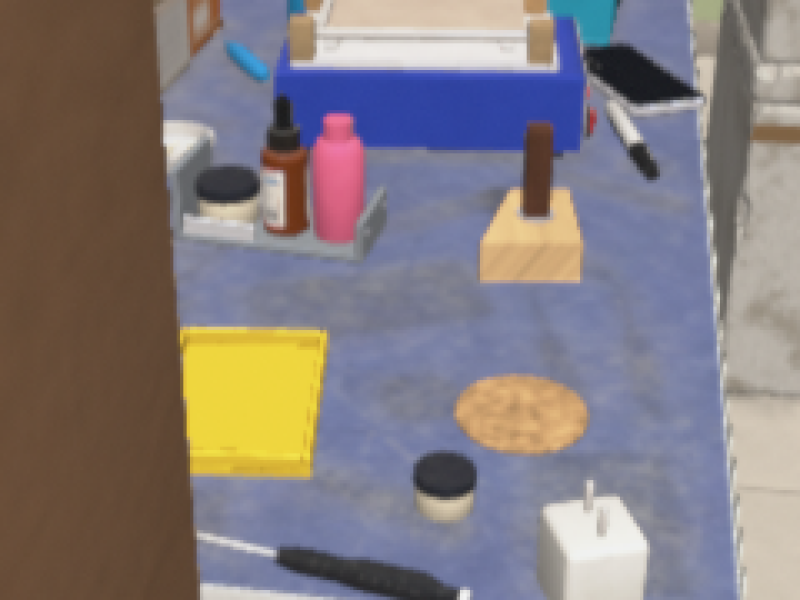

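View pics/t1.png

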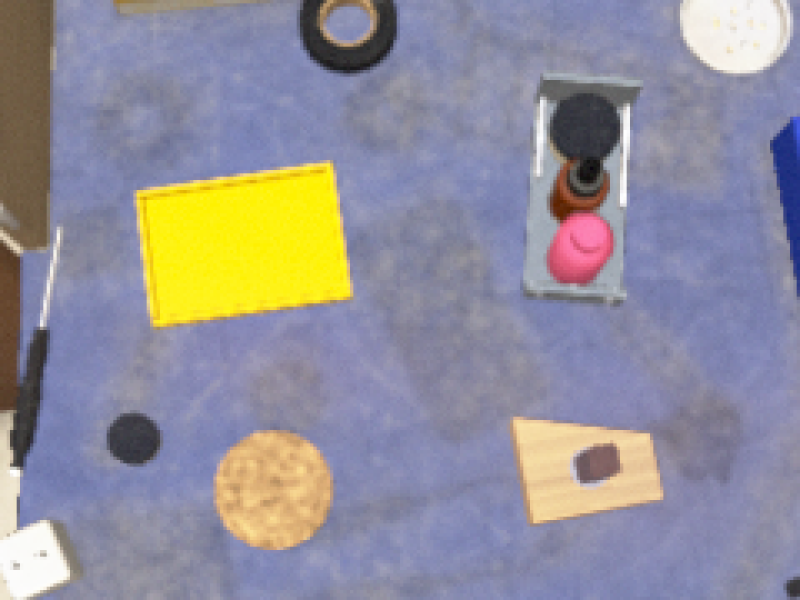

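View pics/both.png

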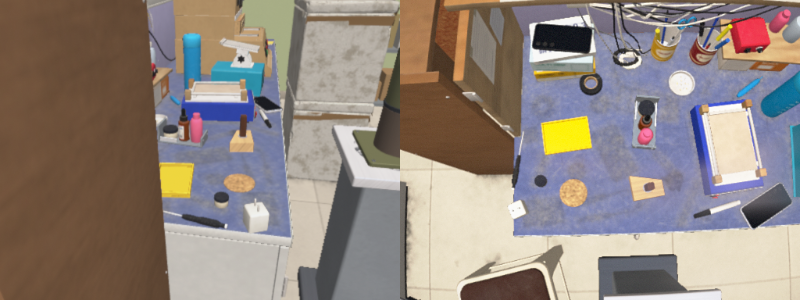

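```bash
cat > h.py <<'E'
import numpy as np, cv2, json
from scipy.optimize import minimize
from plant import r
def proj(ci,X):
    c=np.atleast_2d(X)@np.array(ci["R"]).T+ci["t"]; s=c[:,:2]/c[:,2:]
    s=s*(1+ci["k1"]*(s**2).sum(1,keepdims=True)); M=ci["mtx"]
    return np.c_[M[0,0]*s[:,0]+M[0,2],M[1,1]*s[:,1]+M[1,2]]
def box(x0,x1,y0,y1,z0,z1): return np.array([[x,y,z] for x in(x0,x1) for y in(y0,y1) for z in(z0,z1)])*1e-3
def cyl(rad,z0,z1): a=np.linspace(0,2*np.pi,25)[:-1]; return np.array([[rad*np.cos(t),rad*np.sin(t),z] for t in a for z in(z0,z1)])*1e-3
wb=np.array([[x,y,z] for x,y in((-28,-42),(15,-42),(40,42),(-28,42)) for z in(0,30)])*1e-3
PARTS=dict(rack=[box(-69,69,-32,32,0,6),box(63,67,-32,32,0,61),box(-67,-63,-32,32,0,36),box(10,63,26,29,0,24),box(-6,63,-29,-26,0,24)],
 pink=[cyl(18,0,66),cyl(10,66,85)],glue=[cyl(16.75,0,62),cyl(8,62,80),cyl(4,80,102)],jar=[cyl(23,22,32),cyl(21.5,0,22)],
 wedge=[wb,box(-9,9,-9,9,30,95)],tray=[box(-45,45,-65,65,0,14)],mat=[cyl(38,0,4)])
S=4
def place(P,x,y,a,z=0):
    c,s=np.cos(a),np.sin(a); return P@np.array([[c,s,0],[-s,c,0],[0,0,1]])+[x,y,z]
def render(ci,parts,p,z=0):
    m=np.zeros((384*S,512*S),np.uint8)
    for P in parts:
        uv=(proj(ci,place(P,*p,z))+.5)*S-.5
        cv2.fillConvexPoly(m,cv2.convexHull(np.round(uv*16).astype(np.int32)),255,shift=4)
    return cv2.resize(m,(512,384),interpolation=cv2.INTER_AREA)/255.
def fit(name,obs,p0,z=0,yaw=True,step=.006):
    """obs: list of (ci,region,ignore)"""
    def f(p):
        q=(p[0],p[1],p[2] if yaw else 0); e=0
        for ci,reg,ig in obs:
            d=np.abs(render(ci,PARTS[name],q,z)-reg); d[ig]=0; e+=d.sum()/reg.sum()
        return e
    x0=np.array(p0[:3 if yaw else 2],float); st=np.array([step,step,.1][:len(x0)])
    best=minimize(f,x0,method="Nelder-Mead",options=dict(initial_simplex=np.vstack([x0]+[x0+st*np.eye(len(x0))[i] for i in range(len(x0))]),xatol=1e-4,fatol=1e-4))
    return best.x,best.fun
def unproj(ci,uv,z):
    M=ci["mtx"];d=(np.array(uv)-[M[0,2],M[1,2]])/[M[0,0],M[1,1]]; s=d.copy()
    for _ in range(8): s=d/(1+ci["k1"]*(s**2).sum())
    R=np.array(ci["R"]);ray=R.T@np.r_[s,1];o=-R.T@ci["t"]; return o+ray*(z-o[2])/ray[2]
E
cat > m0.py <<'E'
from h import *
M={}
for c in("top","side"):
    r.snapshot(c)
    for n in PARTS: M[c,n]=r.masks_of(c,n)
CI={c:r.camera_info(c) for c in("top","side")}
def pick(c,n):
    L=M[c,n]
    if n=="jar": L=[d for d in L if (280<d["bbox"][0]<330 and d["bbox"][3]<165 if c=="top" else d["bbox"][0]<240)]
    return L[0] if L else None
np.save("M.npy",np.array([M],dtype=object),allow_pickle=True)
cup=np.zeros((384,512),bool);cup[:,:214]=1
res={}
for n in("rack","tray","mat","wedge","pink","glue","jar"):
    z=.006 if n in("pink","glue","jar") else 0
    for cs in(("top",),("side",),("top","side")):
        obs=[]
        for c in cs:
            d=pick(c,n)
            if d is None: continue
            ig=cup.copy() if c=="side" else np.zeros((384,512),bool)
            for o in PARTS:
                e=pick(c,o)
                if o!=n and e is not None and not (o in("rack","tray")): ig|=cv2.dilate(e["region"].astype(np.uint8),np.ones((3,3)))>0
            obs.append((CI[c],d["region"].astype(float),ig))
        if not obs: continue
        b=pick("top",n)["bbox"];zc=.03 if z or n=="wedge" else 0
        p0=np.r_[unproj(CI["top"],[(b[0]+b[2])/2,(b[1]+b[3])/2],zc)[:2],0]
        x,e=fit(n,obs,p0,z,n in("rack","tray","wedge"))
        print(n,cs,np.round(x,4),round(e,3))
E
python3 m0.py
```

```text
rack ('top',) [ 0.6112  0.0317 -0.0985] 0.096
rack ('side',) [ 0.612   0.0287 -0.1079] 0.07
rack ('top', 'side') [ 0.6112  0.0312 -0.0919] 0.186
tray ('top',) [0.5858 0.2512 0.1303] 0.058
tray ('side',) [0.586  0.251  0.1365] 0.025
tray ('top', 'side') [0.5858 0.2509 0.1369] 0.082
mat ('top',) [0.4271 0.234 ] 0.065
mat ('side',) [0.4271 0.2325] 0.068
mat ('top', 'side') [0.427  0.2328] 0.136
wedge ('top',) [0.4334 0.0353 0.1512] 0.034
wedge ('side',) [0.4347 0.0357 0.1678] 0.055
wedge ('top', 'side') [0.4338 0.035  0.1489] 0.1
pink ('top',) [0.5703 0.038 ] 0.068
pink ('side',) [0.5708 0.0316] 0.153
pink ('top', 'side') [0.5701 0.0379] 0.244
glue ('top',) [0.6087 0.0354] 0.071
glue ('side',) [0.6078 0.0292] 0.102
glue ('top', 'side') [0.6065 0.0358] 0.204
jar ('top',) [0.6488 0.0291] 0.045
jar ('side',) [0.6518 0.0218] 0.138
jar ('top', 'side') [0.6498 0.0285] 0.228
```

Bottles: pink is in front, brown glue nearer the back stop. Jar candidates: in the rack (top crop ≈585,127; lid about 70 px wide) and a loose one by the tray (≈135,438; about 53 px). The rack one is larger and at the rack's back, so it is the jar meant (s1/t1 crops confirm it).

```bash
python3 -m jog '[{"dx":0.06,"dy":-0.14,"wz":0.011,"hand":0},{"dx":0.06,"dy":-0.14,"wz":0.011,"hand":0},{"dx":0.06,"dy":-0.14,"wz":0.011,"hand":0},{"dx":0.06,"dy":-0.14,"wz":0.011,"hand":0},{"dx":0.06,"dy":-0.14,"wz":0.011,"hand":0}]' 20; python3 -m jog '[{"dx":0.06,"dy":-0.14,"wz":0.011,"hand":0},{"dx":0.06,"dy":-0.14,"wz":0.011,"hand":0},{"dx":0.06,"dy":-0.14,"wz":0.011,"hand":0},{"dx":0.06,"dy":-0.14,"wz":0.011,"hand":0},{"dx":0.06,"dy":-0.14,"wz":0.011,"hand":0}]'; python3 -m jog '[{"hand":0}]'
```

```text
invalid input
invalid input
invalid input
```

```bash
python3 -m jog '[{"wx":0,"wy":0,"wz":0.011,"dx":0.06,"dy":-0.14,"dz":0,"hand":0}]' 20; python3 -m jog '[{"wx":0,"wy":0,"wz":0.011,"dx":0.06,"dy":-0.14,"dz":0,"hand":0}]'; python3 -m jog --help | head -20
```

```text
clock: 1.68
tool_pos: [0.2058, 0.565, 0.2389]
eef_rot: [0.144, 0.99, 0.004, -0.002]
contact_force: [-0.3, 0.9, 0.2]
opening: 0.999
finger_force: 0.0
clock: 1.77
tool_pos: [0.2245, 0.5245, 0.2385]
eef_rot: [0.134, 0.991, 0.001, -0.001]
contact_force: [0.3, -0.9, -0.0]
opening: 1.0
finger_force: 0.0invalid input: not JSON, or not a number
```

```bash
python3 -m jog '[{"wx":0,"wy":0,"wz":0.011,"dx":0.06,"dy":-0.14,"dz":0,"hand":0},{"wx":0,"wy":0,"wz":0.011,"dx":0.06,"dy":-0.14,"dz":0,"hand":0},{"wx":0,"wy":0,"wz":0.011,"dx":0.06,"dy":-0.14,"dz":0,"hand":0},{"wx":0,"wy":0,"wz":0.011,"dx":0.06,"dy":-0.14,"dz":0,"hand":0}]' >/dev/null; python3 -m jog '[{"wx":0,"wy":0,"wz":0.011,"dx":0.06,"dy":-0.14,"dz":0,"hand":0},{"wx":0,"wy":0,"wz":0.011,"dx":0.06,"dy":-0.14,"dz":0,"hand":0},{"wx":0,"wy":0,"wz":0.011,"dx":0.06,"dy":-0.14,"dz":0,"hand":0},{"wx":0,"wy":0,"wz":0.011,"dx":0.06,"dy":-0.14,"dz":0,"hand":0}]'
```

```text
clock: 2.43
tool_pos: [0.3464, 0.242, 0.239]
eef_rot: [0.049, 0.999, 0.0, 0.0]
contact_force: [0.1, -0.5, 0.4]
opening: 0.999
finger_force: 0.0
```

```bash
python3 -m jog '[{"wx":0,"wy":0,"wz":0,"dx":0.11,"dy":-0.1035,"dz":0,"hand":0},{"wx":0,"wy":0,"wz":0,"dx":0.11,"dy":-0.1035,"dz":0,"hand":0},{"wx":0,"wy":0,"wz":0,"dx":0.11,"dy":-0.1035,"dz":0,"hand":0},{"wx":0,"wy":0,"wz":0,"dx":0.11,"dy":-0.1035,"dz":0,"hand":0}]' >/dev/null; python3 -m jog '[{"wx":0,"wy":0,"wz":0,"dx":0.11,"dy":-0.1035,"dz":0,"hand":0},{"wx":0,"wy":0,"wz":0,"dx":0.11,"dy":-0.1035,"dz":0,"hand":0},{"wx":0,"wy":0,"wz":0,"dx":0.11,"dy":-0.1035,"dz":0,"hand":0},{"wx":0,"wy":0,"wz":0,"dx":0.11,"dy":-0.1035,"dz":0,"hand":0},{"wx":0,"wy":0,"wz":0,"dx":0,"dy":0,"dz":0,"hand":0}]'
python3 - <<'E'
from h import *
print(r.get_state()["tool_pos"]); ci=r.camera_info("wrist")
im=r.snapshot("wrist"); cv2.imwrite("pics/w0.png",im[:,:,::-1])
print({k:np.round(ci[k],3).tolist() for k in ci})
E
```

```text
clock: 3.18
tool_pos: [0.5712, 0.0284, 0.2385]
eef_rot: [0.055, 0.998, -0.002, 0.003]
contact_force: [0.0, -0.3, 0.5]
opening: 0.998
finger_force: 0.0
[0.57121469 0.02844291 0.23846763]
{'mtx': [[301.483, 0.0, 250.217], [0.0, 301.483, 190.618], [0.0, 0.0, 1.0]], 'k1': -0.053, 'R': [[0.11, 0.994, -0.004], [0.96, -0.105, 0.26], [0.258, -0.032, -0.965]], 't': [-0.09, -0.582, 0.24]}
```

View pics/w0.png

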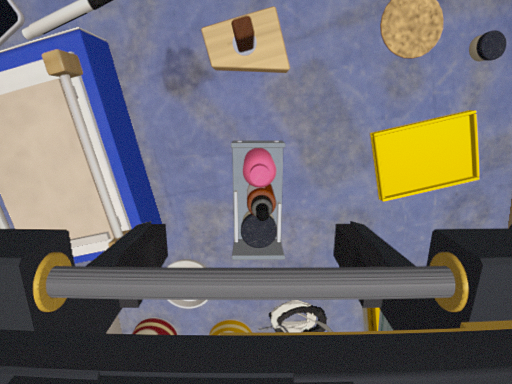

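The wrist view shows pink (260,165), brown glue (262,200) and the jar (258,230) in the rack (232–284, 141–257), with the wedge at (245,40).

```bash
cat > w.py <<'E'
from h import *
import sys
def wfit(names):
    ci=r.camera_info("wrist"); s=r.get_state(); r.snapshot("wrist")
    M={n:[d for d in r.masks_of("wrist",n) if d["p"]>.3] for n in names}
    return ci,s,M
if __name__=="__main__":
    G=dict(rack=(.6113,.0318,-.099),wedge=(.434,.0352,.152),tray=(.5858,.251,.134),mat=(.427,.233,0),pink=(.5694,.0366,0),glue=(.6065,.0345,0),jar=(.6498,.0280,0))
    names=[n for n in sys.argv[1:]]
    ci,s,M=wfit(names)
    for n in names:
        if not M[n]: print(n,None); continue
        z=.006 if n in("pink","glue","jar") else 0
        pr=proj(ci,[[*G[n][:2],z+.02]])[0]
        d=min(M[n],key=lambda d:np.hypot(*(np.array([(d["bbox"][0]+d["bbox"][2])/2,(d["bbox"][1]+d["bbox"][3])/2])-pr)))
        ig=np.zeros((384,512),bool)
        for o in names:
            if o!=n and o not in("rack","tray"):
                for e in M[o]: ig|=cv2.dilate(e["region"].astype(np.uint8),np.ones((3,3)))>0
        x,e=fit(n,[(ci,d["region"].astype(float),ig)],G[n],z,n in("rack","tray","wedge"))
        print(n,np.round(x,4),round(e,3))
E
python3 w.py rack pink glue jar wedge tray mat; python3 -c "
from h import *
print(r.get_state()['tool_pos'],r.get_state()['clock'])"
```

```text
rack [ 0.612   0.0322 -0.1138] 0.021
pink [0.5694 0.0366] 0.0
glue [0.5607 0.0482] 0.823
jar [0.6517 0.0288] 0.0
wedge [0.4354 0.0353 0.1493] 0.05
tray [0.5859 0.2501 0.1266] 0.026
mat [0.4277 0.2331] 0.003
[0.56533198 0.03765068 0.23896576] 3.6333
```

```bash
python3 -m jog '[{"wx":0,"wy":0,"wz":0,"dx":0,"dy":0,"dz":-0.16,"hand":0},{"wx":0,"wy":0,"wz":0,"dx":0,"dy":0,"dz":-0.16,"hand":0},{"wx":0,"wy":0,"wz":0,"dx":0,"dy":0,"dz":-0.16,"hand":0},{"wx":0,"wy":0,"wz":0,"dx":0,"dy":0,"dz":-0.14,"hand":0},{"wx":0,"wy":0,"wz":0,"dx":0,"dy":0,"dz":-0.136,"hand":0}]'; python3 -m jog '[{"wx":0,"wy":0,"wz":0,"dx":0,"dy":0,"dz":0,"hand":0.3},{"wx":0,"wy":0,"wz":0,"dx":0,"dy":0,"dz":0,"hand":0.7},{"wx":0,"wy":0,"wz":0,"dx":0,"dy":0,"dz":0,"hand":1},{"wx":0,"wy":0,"wz":0,"dx":0,"dy":0,"dz":0,"hand":1},{"wx":0,"wy":0,"wz":0,"dx":0,"dy":0,"dz":0,"hand":1}]' 20;python3 -m jog '[{"wx":0,"wy":0,"wz":0,"dx":0,"dy":0,"dz":0,"hand":1},{"wx":0,"wy":0,"wz":0,"dx":0,"dy":0,"dz":0,"hand":1},{"wx":0,"wy":0,"wz":0,"dx":0,"dy":0,"dz":0,"hand":1}]'
```

```text
clock: 4.05
tool_pos: [0.5654, 0.0371, 0.0482]
eef_rot: [0.049, 0.999, 0.0, -0.0]
contact_force: [-0.1, -0.3, -0.2]
opening: 1.001
finger_force: 0.0
clock: 4.47
tool_pos: [0.5675, 0.0367, 0.0521]
eef_rot: [0.049, 0.999, 0.0, 0.002]
contact_force: [0.8, -0.7, 0.8]
opening: 0.643
finger_force: 0.0
clock: 4.72
tool_pos: [0.5663, 0.0365, 0.0505]
eef_rot: [0.049, 0.999, 0.0, 0.001]
contact_force: [0.8, 1.1, -0.0]
opening: 0.42
finger_force: 0.2
```

```bash
python3 -m jog '[{"wx":0,"wy":0,"wz":0,"dx":0,"dy":0,"dz":0,"hand":1},{"wx":0,"wy":0,"wz":0,"dx":0,"dy":0,"dz":0,"hand":1},{"wx":0,"wy":0,"wz":0,"dx":0,"dy":0,"dz":0,"hand":1},{"wx":0,"wy":0,"wz":0,"dx":0,"dy":0,"dz":0.04,"hand":1},{"wx":0,"wy":0,"wz":0,"dx":0,"dy":0,"dz":0.06,"hand":1}]'; python3 -m jog '[{"wx":0,"wy":0,"wz":0,"dx":0,"dy":0,"dz":0.1,"hand":1},{"wx":0,"wy":0,"wz":0,"dx":0,"dy":0,"dz":0.12,"hand":1},{"wx":0,"wy":0,"wz":0,"dx":0,"dy":0,"dz":0.12,"hand":1},{"wx":0,"wy":0,"wz":0,"dx":0,"dy":0,"dz":0.04,"hand":1}]'
```

```text
clock: 5.13
tool_pos: [0.5645, 0.0363, 0.0741]
eef_rot: [0.049, 0.999, -0.0, -0.002]
contact_force: [1.0, 0.4, -0.7]
opening: 0.397
finger_force: 20.0
clock: 5.47
tool_pos: [0.5676, 0.0368, 0.1737]
eef_rot: [0.049, 0.999, 0.001, 0.003]
contact_force: [0.1, 0.4, -0.4]
opening: 0.398
finger_force: 20.0
```

```bash
python3 -m jog '[{"wx":0,"wy":0,"wz":-0.056,"dx":0.005,"dy":0.08,"dz":0,"hand":1},{"wx":0,"wy":0,"wz":-0.056,"dx":0.005,"dy":0.08,"dz":0,"hand":1},{"wx":0,"wy":0,"wz":-0.056,"dx":0.005,"dy":0.08,"dz":0,"hand":1},{"wx":0,"wy":0,"wz":-0.056,"dx":0.005,"dy":0.08,"dz":0,"hand":1}]'; python3 -m jog '[{"wx":0,"wy":0,"wz":-0.056,"dx":0.005,"dy":0.083,"dz":0,"hand":1},{"wx":0,"wy":0,"wz":-0.056,"dx":0.005,"dy":0.083,"dz":0,"hand":1},{"wx":0,"wy":0,"wz":-0.056,"dx":0.005,"dy":0.083,"dz":0,"hand":1},{"wx":0,"wy":0,"wz":-0.056,"dx":0.005,"dy":0.083,"dz":0,"hand":1}]' >/dev/null; python3 -m jog '[{"wx":0,"wy":0,"wz":-0.056,"dx":0.006,"dy":0.083,"dz":0,"hand":1},{"wx":0,"wy":0,"wz":-0.056,"dx":0.006,"dy":0.083,"dz":0,"hand":1},{"wx":0,"wy":0,"wz":-0.056,"dx":0.006,"dy":0.083,"dz":0,"hand":1},{"wx":0,"wy":0,"wz":-0.054,"dx":0.006,"dy":0.083,"dz":0,"hand":1},{"wx":0,"wy":0,"wz":0,"dx":0,"dy":0,"dz":0,"hand":1}]';python3 -m jog '[{"wx":0,"wy":0,"wz":0,"dx":0,"dy":0,"dz":0,"hand":1}]'
```

```text
clock: 5.8
tool_pos: [0.5703, 0.117, 0.1694]
eef_rot: [0.273, 0.962, -0.0, -0.001]
contact_force: [-0.5, -0.1, -1.7]
opening: 0.394
finger_force: 19.9
clock: 6.55
tool_pos: [0.5802, 0.2892, 0.1688]
eef_rot: [0.658, 0.753, 0.001, -0.002]
contact_force: [0.1, 0.7, -0.8]
opening: 0.398
finger_force: 20.0
clock: 6.63
tool_pos: [0.5807, 0.284, 0.1688]
eef_rot: [0.657, 0.754, -0.001, -0.0]
contact_force: [0.2, -0.8, -0.7]
opening: 0.397
finger_force: 20.0
```

```bash
python3 -m jog '[{"wx":0,"wy":0,"wz":0,"dx":0,"dy":0,"dz":-0.13,"hand":1},{"wx":0,"wy":0,"wz":0,"dx":0,"dy":0,"dz":-0.13,"hand":1},{"wx":0,"wy":0,"wz":0,"dx":0,"dy":0,"dz":-0.12,"hand":1},{"wx":0,"wy":0,"wz":0,"dx":0,"dy":0,"dz":-0.06,"hand":1},{"wx":0,"wy":0,"wz":0,"dx":0,"dy":0,"dz":-0.02,"hand":1}]';python3 -m jog '[{"wx":0,"wy":0,"wz":0,"dx":0,"dy":0,"dz":-0.01,"hand":1},{"wx":0,"wy":0,"wz":0,"dx":0,"dy":0,"dz":0,"hand":1},{"wx":0,"wy":0,"wz":0,"dx":0,"dy":0,"dz":0,"hand":1}]'
```

```text
clock: 7.05
tool_pos: [0.5796, 0.2793, 0.0513]
eef_rot: [0.659, 0.752, -0.004, -0.001]
contact_force: [-0.6, -0.1, -0.4]
opening: 0.402
finger_force: 20.0
clock: 7.3
tool_pos: [0.5829, 0.2823, 0.0536]
eef_rot: [0.659, 0.752, 0.001, 0.001]
contact_force: [-0.7, 0.3, 0.3]
opening: 0.401
finger_force: 20.0
```

```bash
python3 -m jog '[{"wx":0,"wy":0,"wz":0,"dx":0,"dy":0,"dz":-0.006,"hand":1},{"wx":0,"wy":0,"wz":0,"dx":0,"dy":0,"dz":0,"hand":1},{"wx":0,"wy":0,"wz":0,"dx":0,"dy":0,"dz":0,"hand":1}]';python3 -m jog '[{"wx":0,"wy":0,"wz":0,"dx":0,"dy":0,"dz":-0.006,"hand":1},{"wx":0,"wy":0,"wz":0,"dx":0,"dy":0,"dz":0,"hand":1},{"wx":0,"wy":0,"wz":0,"dx":0,"dy":0,"dz":0,"hand":1}]'
```

```text
clock: 7.55
tool_pos: [0.5822, 0.2828, 0.0515]
eef_rot: [0.659, 0.752, 0.001, 0.0]
contact_force: [-0.8, 0.5, -0.9]
opening: 0.395
finger_force: 20.0
clock: 7.8
tool_pos: [0.5818, 0.2826, 0.0493]
eef_rot: [0.659, 0.752, 0.0, 0.0]
contact_force: [-0.3, 0.2, -1.0]
opening: 0.4
finger_force: 20.0
```

Still hanging by its weight (~-1 N), so it's within a millimetre or two. Lower a touch more, then release.

```bash
python3 -m jog '[{"wx":0,"wy":0,"wz":0,"dx":0,"dy":0,"dz":-0.004,"hand":1},{"wx":0,"wy":0,"wz":0,"dx":0,"dy":0,"dz":0,"hand":1},{"wx":0,"wy":0,"wz":0,"dx":0,"dy":0,"dz":0,"hand":1}]';python3 -m jog '[{"wx":0,"wy":0,"wz":0,"dx":0,"dy":0,"dz":-0.003,"hand":1},{"wx":0,"wy":0,"wz":0,"dx":0,"dy":0,"dz":0,"hand":1},{"wx":0,"wy":0,"wz":0,"dx":0,"dy":0,"dz":0,"hand":1}]'; python3 -m jog '[{"wx":0,"wy":0,"wz":0,"dx":0,"dy":0,"dz":0,"hand":0.5},{"wx":0,"wy":0,"wz":0,"dx":0,"dy":0,"dz":0,"hand":0.4},{"wx":0,"wy":0,"wz":0,"dx":0,"dy":0,"dz":0,"hand":0.2},{"wx":0,"wy":0,"wz":0,"dx":0,"dy":0,"dz":0,"hand":0},{"wx":0,"wy":0,"wz":0,"dx":0,"dy":0,"dz":0,"hand":0}]'
```

```text
clock: 8.05
tool_pos: [0.582, 0.2826, 0.0484]
eef_rot: [0.659, 0.752, 0.0, 0.0]
contact_force: [-0.9, 0.3, 1.9]
opening: 0.395
finger_force: 19.9
clock: 8.3
tool_pos: [0.5821, 0.2827, 0.0484]
eef_rot: [0.659, 0.752, 0.0, 0.0]
contact_force: [-1.2, -0.0, 6.0]
opening: 0.397
finger_force: 19.9
clock: 8.72
tool_pos: [0.5818, 0.2825, 0.0473]
eef_rot: [0.659, 0.752, -0.0, -0.0]
contact_force: [-0.8, -0.8, 0.1]
opening: 0.749
finger_force: 0.0
```

```bash
python3 -m jog '[{"wx":0,"wy":0,"wz":0,"dx":0,"dy":0,"dz":0.03,"hand":0},{"wx":0,"wy":0,"wz":0,"dx":0,"dy":0,"dz":0.11,"hand":0},{"wx":0,"wy":0,"wz":0,"dx":0,"dy":0,"dz":0.13,"hand":0},{"wx":0,"wy":0,"wz":0,"dx":0,"dy":0,"dz":0.13,"hand":0},{"wx":0,"wy":0,"wz":0,"dx":0,"dy":0,"dz":0.1,"hand":0}]'; python3 -m jog '[{"wx":0,"wy":0,"wz":0.056,"dx":0.008,"dy":-0.083,"dz":0,"hand":0},{"wx":0,"wy":0,"wz":0.056,"dx":0.008,"dy":-0.083,"dz":0,"hand":0},{"wx":0,"wy":0,"wz":0.056,"dx":0.008,"dy":-0.083,"dz":0,"hand":0},{"wx":0,"wy":0,"wz":0.056,"dx":0.008,"dy":-0.083,"dz":0,"hand":0}]'>/dev/null;  python3 -m jog '[{"wx":0,"wy":0,"wz":0.056,"dx":0.008,"dy":-0.083,"dz":0,"hand":0},{"wx":0,"wy":0,"wz":0.056,"dx":0.008,"dy":-0.083,"dz":0,"hand":0},{"wx":0,"wy":0,"wz":0.056,"dx":0.008,"dy":-0.083,"dz":0,"hand":0},{"wx":0,"wy":0,"wz":0.056,"dx":0.008,"dy":-0.083,"dz":0,"hand":0}]'>/dev/null; python3 -m jog '[{"wx":0,"wy":0,"wz":0.056,"dx":0.008,"dy":-0.083,"dz":0,"hand":0},{"wx":0,"wy":0,"wz":0.056,"dx":0.008,"dy":-0.083,"dz":0,"hand":0},{"wx":0,"wy":0,"wz":0.056,"dx":0.008,"dy":-0.083,"dz":0,"hand":0},{"wx":0,"wy":0,"wz":0.053,"dx":0.008,"dy":-0.083,"dz":0,"hand":0}]'>/dev/null;python3 -m jog '[{"wx":0,"wy":0,"wz":0,"dx":0,"dy":0,"dz":0,"hand":0},{"wx":0,"wy":0,"wz":0,"dx":0,"dy":0,"dz":0,"hand":0},{"wx":0,"wy":0,"wz":0,"dx":0,"dy":0,"dz":0,"hand":0},{"wx":0,"wy":0,"wz":0,"dx":0,"dy":0,"dz":0,"hand":0}]'
python3 - <<'E'
from h import *
ci=r.camera_info("wrist"); s=r.get_state()
im=r.snapshot("wrist"); cv2.imwrite("pics/w1.png",im[:,:,::-1])
for n in("glue","jar","rack"): print(n,[(np.round(d["bbox"]).tolist(),round(d["p"],2)) for d in r.search_frame("wrist",n)][:3])
for n,P in(("glue top",(.6065,.0325,.108)),("jar top",(.6503,.028,.038)),("jar base",(.6503,.028,.006))): print(n,proj(ci,[P]).round(1))
print(s["tool_pos"],s["clock"])
E
```

```text
clock: 9.13
tool_pos: [0.5826, 0.2827, 0.1755]
eef_rot: [0.659, 0.752, 0.001, 0.001]
contact_force: [1.5, 0.7, 0.5]
opening: 1.001
finger_force: 0.0
clock: 10.47
tool_pos: [0.6058, 0.0355, 0.1728]
eef_rot: [0.05, 0.999, 0.001, 0.0]
contact_force: [0.3, -1.0, -0.1]
opening: 0.997
finger_force: 0.0
glue [([235.0, 158.0, 272.0, 210.0], 0.83)]
jar [([225.0, 202.0, 271.0, 246.0], 0.72)]
rack [([214.0, 111.0, 280.0, 264.0], 0.65)]
glue top [[246.4 204.1]]
jar top [[247.2 225.5]]
jar base [[247.4 214.8]]
[0.60579969 0.03551279 0.17278387] 10.4667
```

View pics/w1.png

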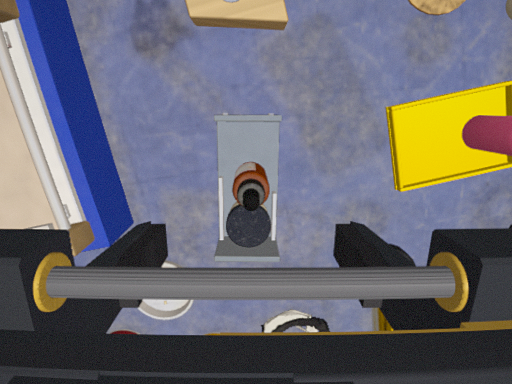

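Wrist view: glue alone now in front of the jar, dropper at (250,198), jar lid at (248,226), pink standing on the tray (right). Descend on glue.

```bash
python3 -m jog '[{"wx":0,"wy":0,"wz":0,"dx":0,"dy":0,"dz":-0.13,"hand":0},{"wx":0,"wy":0,"wz":0,"dx":0,"dy":0,"dz":-0.13,"hand":0},{"wx":0,"wy":0,"wz":0,"dx":0,"dy":0,"dz":-0.12,"hand":0.1},{"wx":0,"wy":0,"wz":0,"dx":0,"dy":0,"dz":-0.08,"hand":0.3},{"wx":0,"wy":0,"wz":0,"dx":0,"dy":0,"dz":-0.041,"hand":0.5}]' 15; python3 -m jog '[{"wx":0,"wy":0,"wz":0,"dx":0,"dy":0,"dz":0,"hand":1},{"wx":0,"wy":0,"wz":0,"dx":0,"dy":0,"dz":0,"hand":1},{"wx":0,"wy":0,"wz":0,"dx":0,"dy":0,"dz":0,"hand":1},{"wx":0,"wy":0,"wz":0,"dx":0,"dy":0,"dz":0,"hand":1},{"wx":0,"wy":0,"wz":0,"dx":0,"dy":0,"dz":0,"hand":1}]'; python3 -m jog '[{"wx":0,"wy":0,"wz":0,"dx":0,"dy":0,"dz":0,"hand":1},{"wx":0,"wy":0,"wz":0,"dx":0,"dy":0,"dz":0,"hand":1},{"wx":0,"wy":0,"wz":0,"dx":0,"dy":0,"dz":0,"hand":1},{"wx":0,"wy":0,"wz":0,"dx":0,"dy":0,"dz":0,"hand":1}]'
```

```text
clock: 11.08
tool_pos: [0.6041, 0.0339, 0.0445]
eef_rot: [0.05, 0.999, -0.0, -0.002]
contact_force: [0.5, 0.0, -0.4]
opening: 0.796
finger_force: 0.0
clock: 11.5
tool_pos: [0.6068, 0.0336, 0.0486]
eef_rot: [0.05, 0.999, 0.0, 0.001]
contact_force: [-1.1, 0.4, 0.7]
opening: 0.42
finger_force: 0.5
clock: 11.83
tool_pos: [0.6068, 0.0338, 0.0482]
eef_rot: [0.05, 0.999, 0.0, 0.001]
contact_force: [-0.1, 0.8, 6.6]
opening: 0.363
finger_force: 15.0
```

```bash
python3 -m jog '[{"wx":0,"wy":0,"wz":0,"dx":0,"dy":0,"dz":0.03,"hand":1},{"wx":0,"wy":0,"wz":0,"dx":0,"dy":0,"dz":0.09,"hand":1},{"wx":0,"wy":0,"wz":0,"dx":0,"dy":0,"dz":0.13,"hand":1},{"wx":0,"wy":0,"wz":0,"dx":0,"dy":0,"dz":0.13,"hand":1},{"wx":0,"wy":0,"wz":0,"dx":0,"dy":0,"dz":0.1,"hand":1}]'; python3 -m jog '[{"wx":0,"wy":0,"wz":-0.056,"dx":-0.006,"dy":0.062,"dz":0,"hand":1},{"wx":0,"wy":0,"wz":-0.056,"dx":-0.006,"dy":0.062,"dz":0,"hand":1},{"wx":0,"wy":0,"wz":-0.056,"dx":-0.006,"dy":0.062,"dz":0,"hand":1},{"wx":0,"wy":0,"wz":-0.056,"dx":-0.006,"dy":0.062,"dz":0,"hand":1}]'; python3 -m jog '[{"wx":0,"wy":0,"wz":-0.056,"dx":-0.006,"dy":0.062,"dz":0,"hand":1},{"wx":0,"wy":0,"wz":-0.056,"dx":-0.006,"dy":0.062,"dz":0,"hand":1},{"wx":0,"wy":0,"wz":-0.056,"dx":-0.006,"dy":0.062,"dz":0,"hand":1},{"wx":0,"wy":0,"wz":-0.056,"dx":-0.006,"dy":0.062,"dz":0,"hand":1}]' >/dev/null; python3 -m jog '[{"wx":0,"wy":0,"wz":-0.056,"dx":-0.006,"dy":0.062,"dz":0,"hand":1},{"wx":0,"wy":0,"wz":-0.056,"dx":-0.006,"dy":0.062,"dz":0,"hand":1},{"wx":0,"wy":0,"wz":-0.056,"dx":-0.006,"dy":0.062,"dz":0,"hand":1},{"wx":0,"wy":0,"wz":-0.053,"dx":-0.006,"dy":0.064,"dz":0,"hand":1},{"wx":0,"wy":0,"wz":0,"dx":0,"dy":0,"dz":0,"hand":1}]' ; python3 -m jog '[{"wx":0,"wy":0,"wz":0,"dx":0,"dy":0,"dz":0,"hand":1},{"wx":0,"wy":0,"wz":0,"dx":0,"dy":0,"dz":0,"hand":1}]'
python3 - <<'E'
from h import *
im=r.snapshot("side"); cv2.imwrite("pics/s2.png",cv2.resize(im[90:270,150:390,::-1],(800,600)))
E
```

```text
clock: 12.25
tool_pos: [0.6059, 0.0334, 0.1696]
eef_rot: [0.05, 0.999, 0.0, 0.0]
contact_force: [1.2, -0.2, -1.1]
opening: 0.36
finger_force: 15.0
clock: 12.58
tool_pos: [0.5993, 0.0958, 0.1676]
eef_rot: [0.274, 0.962, -0.0, -0.0]
contact_force: [0.4, 0.8, -0.3]
opening: 0.363
finger_force: 14.9
clock: 13.33
tool_pos: [0.5863, 0.2252, 0.1671]
eef_rot: [0.658, 0.753, 0.001, -0.002]
contact_force: [-1.2, 1.2, -0.3]
opening: 0.361
finger_force: 15.0
clock: 13.5
tool_pos: [0.5878, 0.2184, 0.1672]
eef_rot: [0.658, 0.753, -0.001, 0.0]
contact_force: [-0.5, -0.1, -1.0]
opening: 0.365
finger_force: 15.0
```

View pics/s2.png

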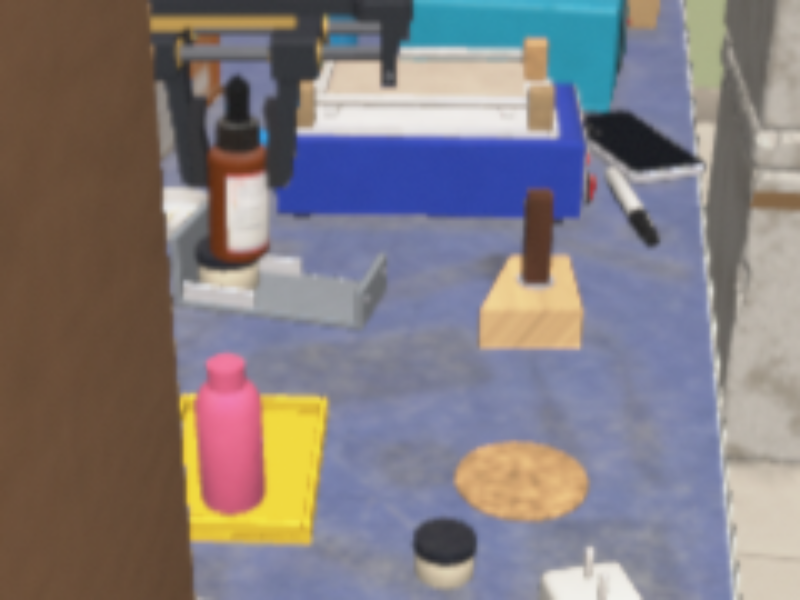

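Pink stands upright on the tray (230,440); glue hangs upright in the gripper (237,170). Lower.

```bash
python3 -m jog '[{"wx":0,"wy":0,"wz":0,"dx":0,"dy":0,"dz":-0.13,"hand":1},{"wx":0,"wy":0,"wz":0,"dx":0,"dy":0,"dz":-0.13,"hand":1},{"wx":0,"wy":0,"wz":0,"dx":0,"dy":0,"dz":-0.12,"hand":1},{"wx":0,"wy":0,"wz":0,"dx":0,"dy":0,"dz":-0.07,"hand":1},{"wx":0,"wy":0,"wz":0,"dx":0,"dy":0,"dz":-0.02,"hand":1}]';python3 -m jog '[{"wx":0,"wy":0,"wz":0,"dx":0,"dy":0,"dz":0,"hand":1},{"wx":0,"wy":0,"wz":0,"dx":0,"dy":0,"dz":-0.004,"hand":1},{"wx":0,"wy":0,"wz":0,"dx":0,"dy":0,"dz":0,"hand":1},{"wx":0,"wy":0,"wz":0,"dx":0,"dy":0,"dz":0,"hand":1}]';python3 -m jog '[{"wx":0,"wy":0,"wz":0,"dx":0,"dy":0,"dz":-0.004,"hand":1},{"wx":0,"wy":0,"wz":0,"dx":0,"dy":0,"dz":0,"hand":1},{"wx":0,"wy":0,"wz":0,"dx":0,"dy":0,"dz":0,"hand":1}]';python3 -m jog '[{"wx":0,"wy":0,"wz":0,"dx":0,"dy":0,"dz":-0.004,"hand":1},{"wx":0,"wy":0,"wz":0,"dx":0,"dy":0,"dz":0,"hand":1},{"wx":0,"wy":0,"wz":0,"dx":0,"dy":0,"dz":0,"hand":1}]'
```

```text
clock: 13.97
tool_pos: [0.5859, 0.2173, 0.0465]
eef_rot: [0.659, 0.752, -0.003, -0.001]
contact_force: [0.0, -0.3, 0.2]
opening: 0.363
finger_force: 15.0
clock: 14.3
tool_pos: [0.589, 0.2202, 0.0503]
eef_rot: [0.659, 0.752, 0.001, 0.001]
contact_force: [-0.1, -0.8, -0.5]
opening: 0.362
finger_force: 15.0
clock: 14.55
tool_pos: [0.5881, 0.2202, 0.0482]
eef_rot: [0.659, 0.752, 0.0, 0.0]
contact_force: [-0.1, 0.1, -0.7]
opening: 0.361
finger_force: 15.0
clock: 14.8
tool_pos: [0.5878, 0.22, 0.0467]
eef_rot: [0.659, 0.752, -0.0, -0.0]
contact_force: [-0.2, 0.3, -0.2]
opening: 0.362
finger_force: 15.0
```

```bash
python3 -m jog '[{"wx":0,"wy":0,"wz":0,"dx":0,"dy":0,"dz":-0.003,"hand":1},{"wx":0,"wy":0,"wz":0,"dx":0,"dy":0,"dz":0,"hand":1},{"wx":0,"wy":0,"wz":0,"dx":0,"dy":0,"dz":0,"hand":1}]'; python3 -m jog '[{"wx":0,"wy":0,"wz":0,"dx":0,"dy":0,"dz":0,"hand":0.5},{"wx":0,"wy":0,"wz":0,"dx":0,"dy":0,"dz":0,"hand":0.4},{"wx":0,"wy":0,"wz":0,"dx":0,"dy":0,"dz":0,"hand":0.2},{"wx":0,"wy":0,"wz":0,"dx":0,"dy":0,"dz":0,"hand":0},{"wx":0,"wy":0,"wz":0,"dx":0,"dy":0,"dz":0,"hand":0}]';  python3 -m jog '[{"wx":0,"wy":0,"wz":0,"dx":0,"dy":0,"dz":0.03,"hand":0},{"wx":0,"wy":0,"wz":0,"dx":0,"dy":0,"dz":0.11,"hand":0},{"wx":0,"wy":0,"wz":0,"dx":0,"dy":0,"dz":0.13,"hand":0},{"wx":0,"wy":0,"wz":0,"dx":0,"dy":0,"dz":0.13,"hand":0},{"wx":0,"wy":0,"wz":0,"dx":0,"dy":0,"dz":0.1,"hand":0}]' > /dev/null; python3 -m jog '[{"wx":0,"wy":0,"wz":0.056,"dx":0.021,"dy":-0.064,"dz":0,"hand":0},{"wx":0,"wy":0,"wz":0.056,"dx":0.021,"dy":-0.064,"dz":0,"hand":0},{"wx":0,"wy":0,"wz":0.056,"dx":0.021,"dy":-0.064,"dz":0,"hand":0},{"wx":0,"wy":0,"wz":0.056,"dx":0.021,"dy":-0.064,"dz":0,"hand":0}]'>/dev/null;  python3 -m jog '[{"wx":0,"wy":0,"wz":0.056,"dx":0.021,"dy":-0.064,"dz":0,"hand":0},{"wx":0,"wy":0,"wz":0.056,"dx":0.021,"dy":-0.064,"dz":0,"hand":0},{"wx":0,"wy":0,"wz":0.056,"dx":0.021,"dy":-0.064,"dz":0,"hand":0},{"wx":0,"wy":0,"wz":0.056,"dx":0.021,"dy":-0.064,"dz":0,"hand":0}]'>/dev/null; python3 -m jog '[{"wx":0,"wy":0,"wz":0.056,"dx":0.021,"dy":-0.064,"dz":0,"hand":0},{"wx":0,"wy":0,"wz":0.056,"dx":0.021,"dy":-0.064,"dz":0,"hand":0},{"wx":0,"wy":0,"wz":0.056,"dx":0.021,"dy":-0.064,"dz":0,"hand":0},{"wx":0,"wy":0,"wz":0.053,"dx":0.021,"dy":-0.064,"dz":0,"hand":0}]'>/dev/null;python3 -m jog '[{"wx":0,"wy":0,"wz":0,"dx":0,"dy":0,"dz":0,"hand":0},{"wx":0,"wy":0,"wz":0,"dx":0,"dy":0,"dz":0,"hand":0},{"wx":0,"wy":0,"wz":0,"dx":0,"dy":0,"dz":0,"hand":0},{"wx":0,"wy":0,"wz":0,"dx":0,"dy":0,"dz":0,"hand":0}]'
python3 - <<'E'
from h import *
ci=r.camera_info("wrist"); s=r.get_state(); print(s["tool_pos"],s["clock"])
im=r.snapshot("wrist"); cv2.imwrite("pics/w2.png",im[:,:,::-1])
from w import *
ci,s,M=wfit(["jar","rack"])
for n in M: print(n,[(d["bbox"],d["p"]) for d in M[n]])
print(s["tool_pos"])
b=[d for d in M["jar"]][0]
x,e=fit("jar",[(ci,b["region"].astype(float),np.zeros((384,512),bool))],(.6503,.0285),.006,False);print(x,e)
ig=cv2.dilate(b["region"].astype(np.uint8),np.ones((3,3)))>0
x,e=fit("rack",[(ci,M["rack"][0]["region"].astype(float),ig)],(.6115,.032,-.102));print(x,e)
E
```

```text
clock: 15.05
tool_pos: [0.588, 0.2201, 0.0463]
eef_rot: [0.659, 0.752, 0.0, 0.0]
contact_force: [0.4, -0.1, 2.8]
opening: 0.363
finger_force: 15.0
clock: 15.47
tool_pos: [0.5878, 0.22, 0.0458]
eef_rot: [0.659, 0.752, -0.0, -0.0]
contact_force: [-0.2, -0.1, -0.1]
opening: 0.718
finger_force: 0.0
clock: 17.22
tool_pos: [0.6504, 0.0302, 0.1712]
eef_rot: [0.05, 0.999, 0.001, -0.0]
contact_force: [1.1, -0.4, -1.0]
opening: 0.997
finger_force: 0.0
[0.6504233  0.03022446 0.17123535] 17.2167
jar []
rack [([213.5, 60.7, 280.5, 219.8], 0.58)]
[0.65046462 0.03013457 0.17120623]Traceback (most recent call last):
  File "<stdin>", line 8, in <module>
IndexError: list index out of range
```

View pics/w2.png

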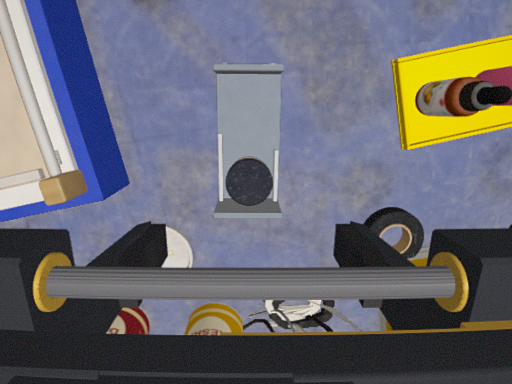

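Wrist view: jar lid circle centred (249,181), rack empty in front of it, glue and pink both standing on the tray.

```bash
python3 - <<'E'
from h import *
ci=r.camera_info("wrist")
print(unproj(ci,(249,181),.038), r.get_state()["tool_pos"])
d=[d for d in r.masks_of("wrist","rack")][0]
ig=np.zeros((384,512),bool);ig[155:208,222:276]=1
x,e=fit("rack",[(ci,d["region"].astype(float),ig)],(.6115,.032,-.102));print(x,e)
E
```

```text
[0.64999164 0.02794387 0.038     ] [0.65069035 0.02923442 0.17109784]
[ 0.612091    0.03090043 -0.10493665] 0.043289054304849514
```

```bash
python3 -m jog '[{"wx":0,"wy":0,"wz":0,"dx":-0.001,"dy":-0.003,"dz":-0.13,"hand":0},{"wx":0,"wy":0,"wz":0,"dx":0,"dy":0,"dz":-0.13,"hand":0},{"wx":0,"wy":0,"wz":0,"dx":0,"dy":0,"dz":-0.13,"hand":0},{"wx":0,"wy":0,"wz":0,"dx":0,"dy":0,"dz":-0.1,"hand":0.1},{"wx":0,"wy":0,"wz":0,"dx":0,"dy":0,"dz":-0.05,"hand":0.2}]' 12; python3 -m jog '[{"wx":0,"wy":0,"wz":0,"dx":0,"dy":0,"dz":-0.02,"hand":0.3},{"wx":0,"wy":0,"wz":0,"dx":0,"dy":0,"dz":0,"hand":0.3},{"wx":0,"wy":0,"wz":0,"dx":0,"dy":0,"dz":0,"hand":0.3},{"wx":0,"wy":0,"wz":0,"dx":0,"dy":0,"dz":0,"hand":0.3}]'
```

```text
clock: 17.88
tool_pos: [0.6484, 0.0273, 0.0326]
eef_rot: [0.05, 0.999, -0.0, -0.003]
contact_force: [-0.2, -0.4, -0.3]
opening: 0.873
finger_force: 0.0
clock: 18.22
tool_pos: [0.6521, 0.0275, 0.0329]
eef_rot: [0.05, 0.999, 0.0, 0.002]
contact_force: [-0.7, 0.3, 0.9]
opening: 0.7
finger_force: 0.0
```

```bash
python3 -m jog '[{"wx":0,"wy":0,"wz":0,"dx":0,"dy":0,"dz":-0.016,"hand":0.35},{"wx":0,"wy":0,"wz":0,"dx":0,"dy":0,"dz":0,"hand":0.4},{"wx":0,"wy":0,"wz":0,"dx":0,"dy":0,"dz":0,"hand":0.45},{"wx":0,"wy":0,"wz":0,"dx":0,"dy":0,"dz":0,"hand":1},{"wx":0,"wy":0,"wz":0,"dx":0,"dy":0,"dz":0,"hand":1}]'; python3 -m jog '[{"wx":0,"wy":0,"wz":0,"dx":0,"dy":0,"dz":0,"hand":1},{"wx":0,"wy":0,"wz":0,"dx":0,"dy":0,"dz":0,"hand":1},{"wx":0,"wy":0,"wz":0,"dx":0,"dy":0,"dz":0,"hand":1}]'
```

```text
clock: 18.63
tool_pos: [0.6509, 0.0274, 0.0274]
eef_rot: [0.05, 0.999, 0.0, 0.0]
contact_force: [0.1, 0.4, 2.5]
opening: 0.517
finger_force: 12.0
clock: 18.88
tool_pos: [0.6509, 0.0274, 0.0274]
eef_rot: [0.05, 0.999, 0.0, 0.0]
contact_force: [-0.6, 1.0, 5.0]
opening: 0.514
finger_force: 12.0
```

```bash
python3 -m jog '[{"wx":0,"wy":0,"wz":0,"dx":0,"dy":0,"dz":0.02,"hand":1},{"wx":0,"wy":0,"wz":0,"dx":0,"dy":0,"dz":0.09,"hand":1},{"wx":0,"wy":0,"wz":0,"dx":0,"dy":0,"dz":0.13,"hand":1},{"wx":0,"wy":0,"wz":0,"dx":0,"dy":0,"dz":0.13,"hand":1},{"wx":0,"wy":0,"wz":0,"dx":0,"dy":0,"dz":0.1,"hand":1}]'; python3 -m jog '[{"wx":0,"wy":0,"wz":0,"dx":-0.08,"dy":0.08,"dz":0,"hand":1},{"wx":0,"wy":0,"wz":0,"dx":-0.11,"dy":0.1,"dz":0,"hand":1},{"wx":0,"wy":0,"wz":0,"dx":-0.11,"dy":0.1,"dz":0,"hand":1},{"wx":0,"wy":0,"wz":0,"dx":-0.11,"dy":0.1,"dz":0,"hand":1}]' >/dev/null; python3 -m jog '[{"wx":0,"wy":0,"wz":0,"dx":-0.11,"dy":0.1,"dz":0,"hand":1},{"wx":0,"wy":0,"wz":0,"dx":-0.11,"dy":0.1,"dz":0,"hand":1},{"wx":0,"wy":0,"wz":0,"dx":-0.11,"dy":0.1,"dz":0,"hand":1},{"wx":0,"wy":0,"wz":0,"dx":-0.11,"dy":0.1,"dz":0,"hand":1},{"wx":0,"wy":0,"wz":0,"dx":-0.045,"dy":0.042,"dz":0,"hand":1}]' >/dev/null;python3 -m jog '[{"wx":0,"wy":0,"wz":0,"dx":0,"dy":0,"dz":0,"hand":1},{"wx":0,"wy":0,"wz":0,"dx":0,"dy":0,"dz":0,"hand":1},{"wx":0,"wy":0,"wz":0,"dx":0,"dy":0,"dz":0,"hand":1}]'
python3 w.py mat
python3 -c "
from h import *
print(r.get_state()['tool_pos'])
ci=r.camera_info('wrist')
for d in r.search_frame('wrist','jar'):
  b=d['bbox'];print(b,d['p'],unproj(ci,((b[0]+b[2])/2,(b[1]+b[3])/2),.03))
im=r.snapshot('wrist'); cv2.imwrite('pics/w3.png',im[:,:,::-1])"
```

```text
clock: 19.3
tool_pos: [0.651, 0.0272, 0.1467]
eef_rot: [0.05, 0.999, 0.0, 0.001]
contact_force: [0.8, 0.2, 0.1]
opening: 0.515
finger_force: 12.0
clock: 20.3
tool_pos: [0.4279, 0.2317, 0.1445]
eef_rot: [0.051, 0.999, -0.0, 0.0]
contact_force: [0.4, 0.0, -0.2]
opening: 0.509
finger_force: 12.0
mat [0.4272 0.2339] 0.299
[0.42819792 0.231337   0.14444663]
[327.6, 187.0, 365.8, 226.4] 0.93 [0.45625107 0.31609228 0.03      ]
[203.6, 192.3, 295.4, 270.2] 0.63 [0.47070397 0.22597968 0.03      ]
```

View pics/w3.png

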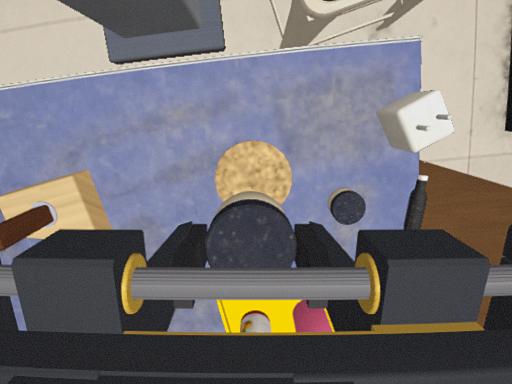

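The jar hangs level in the fingers over the mat (mat at 253,172); look-alike is off to the right (347,207), clear of the fingers if they open little. Lower.

```bash
python3 -m jog '[{"wx":0,"wy":0,"wz":0,"dx":0,"dy":0.008,"dz":-0.13,"hand":1},{"wx":0,"wy":0,"wz":0,"dx":0,"dy":0,"dz":-0.12,"hand":1},{"wx":0,"wy":0,"wz":0,"dx":0,"dy":0,"dz":-0.12,"hand":1},{"wx":0,"wy":0,"wz":0,"dx":0,"dy":0,"dz":-0.06,"hand":1},{"wx":0,"wy":0,"wz":0,"dx":0,"dy":0,"dz":-0.02,"hand":1}]';python3 -m jog '[{"wx":0,"wy":0,"wz":0,"dx":0,"dy":0,"dz":-0.006,"hand":1},{"wx":0,"wy":0,"wz":0,"dx":0,"dy":0,"dz":0,"hand":1},{"wx":0,"wy":0,"wz":0,"dx":0,"dy":0,"dz":0,"hand":1},{"wx":0,"wy":0,"wz":0,"dx":0,"dy":0,"dz":0,"hand":1}]';python3 -m jog '[{"wx":0,"wy":0,"wz":0,"dx":0,"dy":0,"dz":-0.006,"hand":1},{"wx":0,"wy":0,"wz":0,"dx":0,"dy":0,"dz":0,"hand":1},{"wx":0,"wy":0,"wz":0,"dx":0,"dy":0,"dz":0,"hand":1}]'
```

```text
clock: 20.92
tool_pos: [0.4263, 0.2336, 0.0296]
eef_rot: [0.051, 0.999, -0.001, -0.001]
contact_force: [0.5, 0.5, -0.1]
opening: 0.509
finger_force: 12.0
clock: 21.25
tool_pos: [0.4277, 0.235, 0.0316]
eef_rot: [0.051, 0.999, 0.001, 0.001]
contact_force: [0.3, 0.0, -0.5]
opening: 0.511
finger_force: 12.0
clock: 21.5
tool_pos: [0.4271, 0.2349, 0.0294]
eef_rot: [0.05, 0.999, 0.0, 0.0]
contact_force: [-0.2, -1.1, -0.6]
opening: 0.513
finger_force: 12.0
```

```bash
python3 -m jog '[{"wx":0,"wy":0,"wz":0,"dx":0.002,"dy":-0.004,"dz":-0.008,"hand":1},{"wx":0,"wy":0,"wz":0,"dx":0,"dy":0,"dz":0,"hand":1},{"wx":0,"wy":0,"wz":0,"dx":0,"dy":0,"dz":0,"hand":1}]';python3 -m jog '[{"wx":0,"wy":0,"wz":0,"dx":0,"dy":0,"dz":-0.005,"hand":1},{"wx":0,"wy":0,"wz":0,"dx":0,"dy":0,"dz":0,"hand":1},{"wx":0,"wy":0,"wz":0,"dx":0,"dy":0,"dz":0,"hand":1}]';python3 -m jog '[{"wx":0,"wy":0,"wz":0,"dx":0,"dy":0,"dz":-0.003,"hand":1},{"wx":0,"wy":0,"wz":0,"dx":0,"dy":0,"dz":0,"hand":1},{"wx":0,"wy":0,"wz":0,"dx":0,"dy":0,"dz":0,"hand":1}]'
```

```text
clock: 21.75
tool_pos: [0.4273, 0.2336, 0.0269]
eef_rot: [0.05, 0.999, -0.0, -0.0]
contact_force: [-0.5, -0.2, -0.1]
opening: 0.511
finger_force: 12.0
clock: 22.0
tool_pos: [0.4273, 0.2338, 0.0256]
eef_rot: [0.05, 0.999, -0.0, -0.0]
contact_force: [0.3, 0.6, -1.3]
opening: 0.509
finger_force: 12.0
clock: 22.25
tool_pos: [0.4274, 0.2338, 0.0253]
eef_rot: [0.05, 0.999, 0.0, 0.0]
contact_force: [-0.9, -1.1, 4.4]
opening: 0.513
finger_force: 12.0
```

```bash
python3 -m jog '[{"wx":0,"wy":0,"wz":0,"dx":0,"dy":0,"dz":0,"hand":0.4},{"wx":0,"wy":0,"wz":0,"dx":0,"dy":0,"dz":0,"hand":0.35},{"wx":0,"wy":0,"wz":0,"dx":0,"dy":0,"dz":0,"hand":0.35},{"wx":0,"wy":0,"wz":0,"dx":0,"dy":0,"dz":0.01,"hand":0.35}]'; python3 -m jog '[{"wx":0,"wy":0,"wz":0,"dx":0,"dy":0,"dz":0.08,"hand":0.35},{"wx":0,"wy":0,"wz":0,"dx":0,"dy":0,"dz":0.12,"hand":0.35},{"wx":0,"wy":0,"wz":0,"dx":0,"dy":0,"dz":0.13,"hand":0.3},{"wx":0,"wy":0,"wz":0,"dx":0,"dy":0,"dz":0.13,"hand":0},{"wx":0,"wy":0,"wz":0,"dx":0,"dy":0,"dz":0.11,"hand":0}]'; python3 -m jog '[{"wx":0,"wy":0,"wz":-0.056,"dx":0.053,"dy":-0.0045,"dz":0,"hand":0},{"wx":0,"wy":0,"wz":-0.056,"dx":0.053,"dy":-0.0045,"dz":0,"hand":0},{"wx":0,"wy":0,"wz":-0.056,"dx":0.053,"dy":-0.0045,"dz":0,"hand":0},{"wx":0,"wy":0,"wz":-0.056,"dx":0.053,"dy":-0.0045,"dz":0,"hand":0}]'>/dev/null;  python3 -m jog '[{"wx":0,"wy":0,"wz":-0.056,"dx":0.053,"dy":-0.0045,"dz":0,"hand":0},{"wx":0,"wy":0,"wz":-0.056,"dx":0.053,"dy":-0.0045,"dz":0,"hand":0},{"wx":0,"wy":0,"wz":-0.056,"dx":0.053,"dy":-0.0045,"dz":0,"hand":0},{"wx":0,"wy":0,"wz":-0.056,"dx":0.053,"dy":-0.0045,"dz":0,"hand":0}]'>/dev/null; python3 -m jog '[{"wx":0,"wy":0,"wz":-0.056,"dx":0.054,"dy":-0.0045,"dz":0,"hand":0},{"wx":0,"wy":0,"wz":-0.056,"dx":0.054,"dy":-0.0045,"dz":0,"hand":0},{"wx":0,"wy":0,"wz":-0.056,"dx":0.054,"dy":-0.0045,"dz":0,"hand":0},{"wx":0,"wy":0,"wz":-0.053,"dx":0.054,"dy":-0.0045,"dz":0,"hand":0}]'>/dev/null;python3 -m jog '[{"wx":0,"wy":0,"wz":0,"dx":0,"dy":0,"dz":0,"hand":0},{"wx":0,"wy":0,"wz":0,"dx":0,"dy":0,"dz":0,"hand":0},{"wx":0,"wy":0,"wz":0,"dx":0,"dy":0,"dz":0,"hand":0},{"wx":0,"wy":0,"wz":0,"dx":0,"dy":0,"dz":0,"hand":0}]'
python3 - <<'E'
from h import *
im=r.snapshot("top"); cv2.imwrite("pics/t2.png",cv2.resize(im[100:280,140:380,::-1],(800,600),interpolation=3))
ci=r.camera_info("top")
for n,z in(("jar",.036),("mat",.004)):
  for d in r.search_frame("top",n):
    b=d['bbox'];print(n,b,round(d['p'],2),unproj(ci,((b[0]+b[2])/2,(b[1]+b[3])/2),z))
E
```

```text
clock: 22.58
tool_pos: [0.4272, 0.2337, 0.0272]
eef_rot: [0.05, 0.999, -0.0, -0.0]
contact_force: [1.1, 0.1, -0.5]
opening: 0.651
finger_force: 0.0
clock: 23.0
tool_pos: [0.4273, 0.2337, 0.1721]
eef_rot: [0.05, 0.999, 0.0, 0.0]
contact_force: [0.5, 0.1, 1.3]
opening: 0.825
finger_force: 0.0
clock: 24.33
tool_pos: [0.5861, 0.2205, 0.1699]
eef_rot: [0.658, 0.753, -0.0, -0.001]
contact_force: [0.2, -0.1, -0.0]
opening: 1.004
finger_force: 0.0
```

View pics/t2.png

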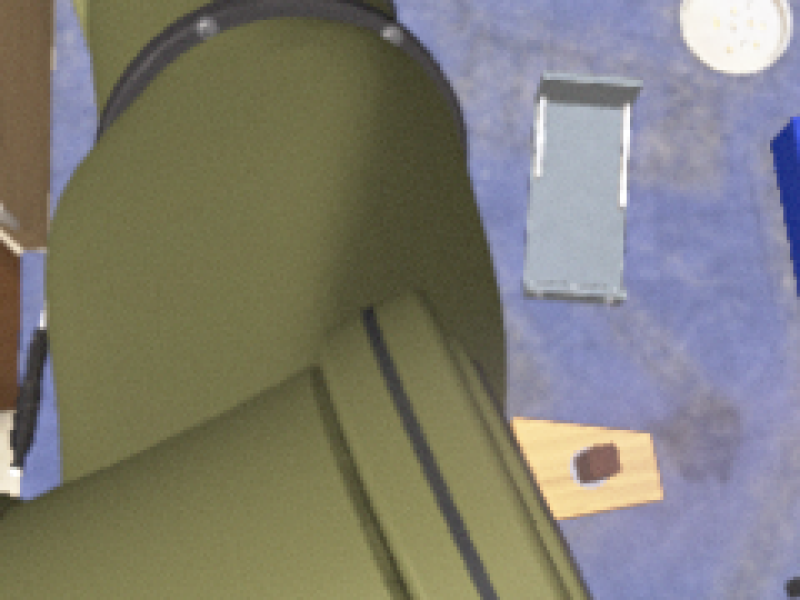

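The arm hides the mat; the rack (585,190) is empty, ready. Now fetch glue (nearer-the-stop bottle first).

```bash
python3 -m jog '[{"wx":0,"wy":0,"wz":0,"dx":0.005,"dy":0,"dz":-0.13,"hand":0},{"wx":0,"wy":0,"wz":0,"dx":0,"dy":0,"dz":-0.13,"hand":0},{"wx":0,"wy":0,"wz":0,"dx":0,"dy":0,"dz":-0.12,"hand":0.1},{"wx":0,"wy":0,"wz":0,"dx":0,"dy":0,"dz":-0.075,"hand":0.3},{"wx":0,"wy":0,"wz":0,"dx":0,"dy":0,"dz":-0.041,"hand":0.5}]' 15; python3 -m jog '[{"wx":0,"wy":0,"wz":0,"dx":0,"dy":0,"dz":0,"hand":1},{"wx":0,"wy":0,"wz":0,"dx":0,"dy":0,"dz":0,"hand":1},{"wx":0,"wy":0,"wz":0,"dx":0,"dy":0,"dz":0,"hand":1},{"wx":0,"wy":0,"wz":0,"dx":0,"dy":0,"dz":0,"hand":1},{"wx":0,"wy":0,"wz":0,"dx":0,"dy":0,"dz":0,"hand":1}]'; python3 -m jog '[{"wx":0,"wy":0,"wz":0,"dx":0,"dy":0,"dz":0,"hand":1},{"wx":0,"wy":0,"wz":0,"dx":0,"dy":0,"dz":0,"hand":1},{"wx":0,"wy":0,"wz":0,"dx":0,"dy":0,"dz":0,"hand":1},{"wx":0,"wy":0,"wz":0,"dx":0,"dy":0,"dz":0,"hand":1}]'
```

```text
clock: 24.9
tool_pos: [0.5866, 0.2199, 0.0433]
eef_rot: [0.659, 0.752, -0.002, -0.001]
contact_force: [-0.6, -0.7, -0.2]
opening: 0.798
finger_force: 0.0
clock: 25.32
tool_pos: [0.5895, 0.2206, 0.0474]
eef_rot: [0.659, 0.752, 0.001, 0.001]
contact_force: [-1.3, -0.2, -0.3]
opening: 0.42
finger_force: 0.0
clock: 25.65
tool_pos: [0.5895, 0.2206, 0.0471]
eef_rot: [0.659, 0.752, 0.001, 0.001]
contact_force: [-1.0, -0.3, 6.7]
opening: 0.359
finger_force: 15.0
```

```bash
python3 -m jog '[{"wx":0,"wy":0,"wz":0,"dx":0,"dy":0,"dz":0.03,"hand":1},{"wx":0,"wy":0,"wz":0,"dx":0,"dy":0,"dz":0.09,"hand":1},{"wx":0,"wy":0,"wz":0,"dx":0,"dy":0,"dz":0.13,"hand":1},{"wx":0,"wy":0,"wz":0,"dx":0,"dy":0,"dz":0.13,"hand":1},{"wx":0,"wy":0,"wz":0,"dx":0,"dy":0,"dz":0.1,"hand":1}]' > /dev/null; python3 -m jog '[{"wx":0,"wy":0,"wz":0.056,"dx":0.021,"dy":-0.064,"dz":0,"hand":1},{"wx":0,"wy":0,"wz":0.056,"dx":0.021,"dy":-0.064,"dz":0,"hand":1},{"wx":0,"wy":0,"wz":0.056,"dx":0.021,"dy":-0.064,"dz":0,"hand":1},{"wx":0,"wy":0,"wz":0.056,"dx":0.021,"dy":-0.064,"dz":0,"hand":1}]'>/dev/null;  python3 -m jog '[{"wx":0,"wy":0,"wz":0.056,"dx":0.021,"dy":-0.064,"dz":0,"hand":1},{"wx":0,"wy":0,"wz":0.056,"dx":0.021,"dy":-0.064,"dz":0,"hand":1},{"wx":0,"wy":0,"wz":0.056,"dx":0.021,"dy":-0.064,"dz":0,"hand":1},{"wx":0,"wy":0,"wz":0.056,"dx":0.021,"dy":-0.064,"dz":0,"hand":1}]'>/dev/null; python3 -m jog '[{"wx":0,"wy":0,"wz":0.056,"dx":0.021,"dy":-0.065,"dz":0,"hand":1},{"wx":0,"wy":0,"wz":0.056,"dx":0.021,"dy":-0.065,"dz":0,"hand":1},{"wx":0,"wy":0,"wz":0.056,"dx":0.021,"dy":-0.065,"dz":0,"hand":1},{"wx":0,"wy":0,"wz":0.051,"dx":0.021,"dy":-0.065,"dz":0,"hand":1}]'>/dev/null;python3 -m jog '[{"wx":0,"wy":0,"wz":0,"dx":0,"dy":0,"dz":0,"hand":1},{"wx":0,"wy":0,"wz":0,"dx":0,"dy":0,"dz":0,"hand":1},{"wx":0,"wy":0,"wz":0,"dx":0,"dy":0,"dz":0,"hand":1},{"wx":0,"wy":0,"wz":0,"dx":0,"dy":0,"dz":0,"hand":1}]'
python3 - <<'E'
from h import *
im=r.snapshot("side"); im2=r.snapshot("wrist")
cv2.imwrite("pics/c3.png",cv2.hconcat([cv2.resize(im[90:270,150:390],(400,300)),cv2.resize(im2,(400,300))])[:,:,::-1])
print(r.get_state()["tool_pos"])
ci=r.camera_info("side");r.snapshot("side")
for n,z in(("jar",.02),("mat",.004)):
  for d in r.search_frame("side",n):
    b=d['bbox'];print(n,b,round(d['p'],2),unproj(ci,((b[0]+b[2])/2,(b[1]+b[3])/2),z))
E
```

```text
clock: 27.4
tool_pos: [0.651, 0.0296, 0.1661]
eef_rot: [0.052, 0.999, 0.001, -0.0]
contact_force: [-0.2, -0.6, -1.5]
opening: 0.362
finger_force: 15.0
[0.65125175 0.0291953  0.16611778]
jar [278.0, 244.9, 291.6, 267.8] 0.89 [0.45477054 0.33383584 0.02      ]
jar [294.7, 213.4, 321.8, 239.3] 0.81 [0.42271311 0.23672527 0.02      ]
mat [289.0, 226.7, 326.1, 244.0] 0.96 [0.42278811 0.24286777 0.004     ]
```

View pics/c3.png

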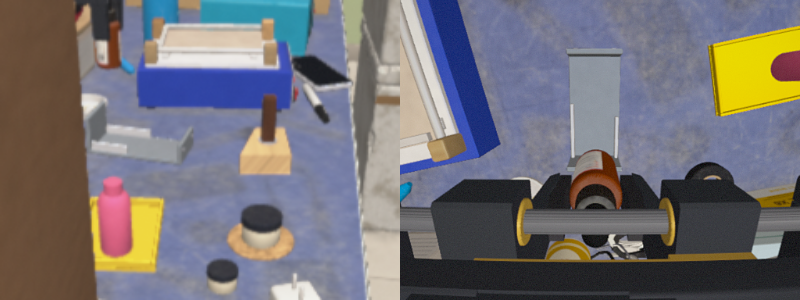

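Jar stands on the mat (262,228 in left half); glue hangs upright over the rack's rear. Lower it.

```bash
python3 -m jog '[{"wx":0,"wy":0,"wz":0,"dx":0,"dy":-0.004,"dz":-0.12,"hand":1},{"wx":0,"wy":0,"wz":0,"dx":0,"dy":0,"dz":-0.12,"hand":1},{"wx":0,"wy":0,"wz":0,"dx":0,"dy":0,"dz":-0.12,"hand":1},{"wx":0,"wy":0,"wz":0,"dx":0,"dy":0,"dz":-0.06,"hand":1},{"wx":0,"wy":0,"wz":0,"dx":0,"dy":0,"dz":-0.03,"hand":1}]';python3 -m jog '[{"wx":0,"wy":0,"wz":0,"dx":0,"dy":0,"dz":0,"hand":1},{"wx":0,"wy":0,"wz":0,"dx":0,"dy":0,"dz":-0.004,"hand":1},{"wx":0,"wy":0,"wz":0,"dx":0,"dy":0,"dz":0,"hand":1},{"wx":0,"wy":0,"wz":0,"dx":0,"dy":0,"dz":0,"hand":1}]';python3 -m jog '[{"wx":0,"wy":0,"wz":0,"dx":0,"dy":0,"dz":-0.004,"hand":1},{"wx":0,"wy":0,"wz":0,"dx":0,"dy":0,"dz":0,"hand":1},{"wx":0,"wy":0,"wz":0,"dx":0,"dy":0,"dz":0,"hand":1}]'
```

```text
clock: 28.07
tool_pos: [0.6497, 0.0264, 0.0507]
eef_rot: [0.052, 0.999, -0.0, -0.002]
contact_force: [-0.6, 0.3, -0.6]
opening: 0.361
finger_force: 15.0
clock: 28.4
tool_pos: [0.6528, 0.0264, 0.054]
eef_rot: [0.052, 0.999, 0.0, 0.001]
contact_force: [0.5, -0.6, -0.8]
opening: 0.366
finger_force: 15.0
clock: 28.65
tool_pos: [0.6519, 0.0263, 0.052]
eef_rot: [0.052, 0.999, 0.0, 0.0]
contact_force: [-0.1, -0.2, -0.6]
opening: 0.361
finger_force: 15.0
```

```bash
python3 -m jog '[{"wx":0,"wy":0,"wz":0,"dx":0.012,"dy":-0.001,"dz":-0.007,"hand":1},{"wx":0,"wy":0,"wz":0,"dx":0,"dy":0,"dz":0,"hand":1},{"wx":0,"wy":0,"wz":0,"dx":0,"dy":0,"dz":0,"hand":1}]';python3 -m jog '[{"wx":0,"wy":0,"wz":0,"dx":0.004,"dy":0,"dz":-0.003,"hand":1},{"wx":0,"wy":0,"wz":0,"dx":0,"dy":0,"dz":0,"hand":1},{"wx":0,"wy":0,"wz":0,"dx":0,"dy":0,"dz":0,"hand":1}]';python3 -m jog '[{"wx":0,"wy":0,"wz":0,"dx":0.004,"dy":0,"dz":0,"hand":1},{"wx":0,"wy":0,"wz":0,"dx":0,"dy":0,"dz":0,"hand":1},{"wx":0,"wy":0,"wz":0,"dx":0,"dy":0,"dz":0,"hand":1}]'
```

```text
clock: 28.9
tool_pos: [0.6548, 0.026, 0.0496]
eef_rot: [0.052, 0.999, 0.0, 0.0]
contact_force: [-0.2, 0.6, -0.5]
opening: 0.365
finger_force: 15.0
clock: 29.15
tool_pos: [0.6556, 0.026, 0.0492]
eef_rot: [0.052, 0.999, 0.0, -0.0]
contact_force: [-1.9, 0.6, 2.9]
opening: 0.363
finger_force: 15.0
clock: 29.4
tool_pos: [0.6565, 0.026, 0.0493]
eef_rot: [0.052, 0.999, -0.0, -0.0]
contact_force: [-3.1, 0.7, 5.0]
opening: 0.362
finger_force: 15.0
```

```bash
python3 -m jog '[{"wx":0,"wy":0,"wz":0,"dx":0.004,"dy":0,"dz":0.001,"hand":1},{"wx":0,"wy":0,"wz":0,"dx":0,"dy":0,"dz":0,"hand":1},{"wx":0,"wy":0,"wz":0,"dx":0,"dy":0,"dz":0,"hand":1}]';python3 -m jog '[{"wx":0,"wy":0,"wz":0,"dx":0.004,"dy":0,"dz":0,"hand":1},{"wx":0,"wy":0,"wz":0,"dx":0,"dy":0,"dz":0,"hand":1},{"wx":0,"wy":0,"wz":0,"dx":0,"dy":0,"dz":0,"hand":1}]'
```

```text
clock: 29.65
tool_pos: [0.6572, 0.0259, 0.0495]
eef_rot: [0.052, 0.999, -0.0, -0.0]
contact_force: [-2.9, -0.0, 6.2]
opening: 0.36
finger_force: 15.0
clock: 29.9
tool_pos: [0.6578, 0.0259, 0.0496]
eef_rot: [0.052, 0.999, -0.0, -0.001]
contact_force: [-4.2, -0.3, 6.0]
opening: 0.362
finger_force: 15.0
```

```bash
python3 -m jog '[{"wx":0,"wy":0,"wz":0,"dx":0,"dy":0,"dz":0,"hand":0.6},{"wx":0,"wy":0,"wz":0,"dx":0,"dy":0,"dz":0,"hand":0.5},{"wx":0,"wy":0,"wz":0,"dx":0,"dy":0,"dz":0,"hand":0.3},{"wx":0,"wy":0,"wz":0,"dx":0,"dy":0,"dz":0,"hand":0.2},{"wx":0,"wy":0,"wz":0,"dx":0,"dy":0,"dz":0.02,"hand":0.1}]'; python3 -m jog '[{"wx":0,"wy":0,"wz":0,"dx":0,"dy":0,"dz":0.1,"hand":0},{"wx":0,"wy":0,"wz":0,"dx":0,"dy":0,"dz":0.13,"hand":0},{"wx":0,"wy":0,"wz":0,"dx":0,"dy":0,"dz":0.13,"hand":0},{"wx":0,"wy":0,"wz":0,"dx":0,"dy":0,"dz":0.1,"hand":0}]'; python3 -m jog '[{"wx":0,"wy":0,"wz":0,"dx":0,"dy":0,"dz":0,"hand":0},{"wx":0,"wy":0,"wz":0,"dx":0,"dy":0,"dz":0,"hand":0},{"wx":0,"wy":0,"wz":0,"dx":0,"dy":0,"dz":0,"hand":0}]'
python3 - <<'E'
from h import *
im=r.snapshot("side"); ci=r.camera_info("wrist"); im2=r.snapshot("wrist")
cv2.imwrite("pics/c4.png",cv2.hconcat([cv2.resize(im[130:190,195:275],(400,300)),cv2.resize(im2[50:260,140:420],(400,300))])[:,:,::-1])
print(r.get_state()["tool_pos"])
for n,z in(("glue",.05),("rack",.0)): print(n,[(np.round(d["bbox"]).tolist(),round(d["p"],2)) for d in r.search_frame("wrist",n)])
x=np.array([.9946,-.1038])
for rx in(45.5,44,42): print(rx,proj(ci,[[*(np.array([.6117,.0318])+x*rx/1e3),.108]]).round(1))
ci=r.camera_info("top");im=r.snapshot("top")
for n,z in(("jar",.036),("mat",.004),("pink",.05),("glue",.05)):
  for d in r.search_frame("top",n):
    b=d['bbox'];print(n,b,round(d['p'],2),unproj(ci,((b[0]+b[2])/2,(b[1]+b[3])/2),z))
E
```

```text
clock: 30.32
tool_pos: [0.658, 0.026, 0.0533]
eef_rot: [0.052, 0.999, -0.0, -0.001]
contact_force: [-0.0, -1.0, 0.4]
opening: 0.68
finger_force: 0.0
clock: 30.65
tool_pos: [0.6594, 0.0262, 0.172]
eef_rot: [0.052, 0.999, 0.0, 0.001]
contact_force: [0.5, 0.1, 0.2]
opening: 0.98
finger_force: 0.0
clock: 30.9
tool_pos: [0.6581, 0.0258, 0.1688]
eef_rot: [0.052, 0.999, -0.0, -0.001]
contact_force: [0.6, 0.1, -0.4]
opening: 1.002
finger_force: 0.0
[0.65753881 0.02580684 0.16771436]
glue [([234.0, 157.0, 271.0, 208.0], 0.56)]
rack [([215.0, 54.0, 284.0, 211.0], 0.66), ([234.0, 158.0, 272.0, 207.0], 0.23)]
45.5 [[252.2 203.9]]
44 [[252.2 201.8]]
42 [[252.2 199.1]]
jar [209.8, 235.7, 231.2, 257.2] 0.56 [0.42483196 0.23327299 0.036     ]
jar [172.6, 225.7, 186.7, 239.2] 0.48 [0.45535298 0.3173745  0.036     ]
mat [207.7, 227.5, 238.7, 262.0] 0.97 [0.43007044 0.22996643 0.004     ]
pink [188.2, 159.3, 210.8, 183.8] 0.58 [0.57963948 0.27394486 0.05      ]
glue [307.2, 122.1, 327.9, 149.1] 0.72 [0.65089889 0.0247913  0.05      ]
glue [295.0, 122.7, 332.1, 194.5] 0.3 [0.60111625 0.03589768 0.05      ]
```

View pics/c4.png

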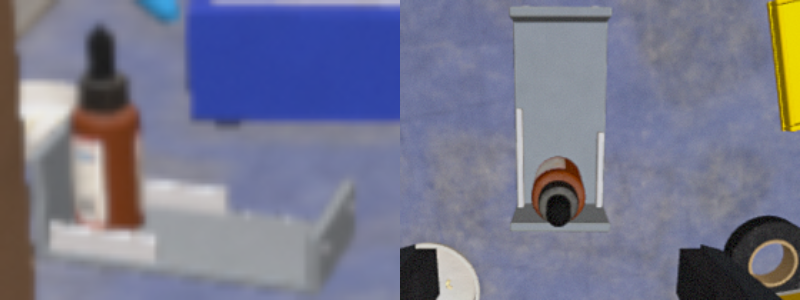

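Glue stands upright near the stop (side: 105,160; wrist: 555,195). Now pink.

```bash
python3 -m jog '[{"wx":0,"wy":0,"wz":-0.056,"dx":-0.025,"dy":0.085,"dz":0,"hand":0},{"wx":0,"wy":0,"wz":-0.056,"dx":-0.025,"dy":0.085,"dz":0,"hand":0},{"wx":0,"wy":0,"wz":-0.056,"dx":-0.025,"dy":0.085,"dz":0,"hand":0},{"wx":0,"wy":0,"wz":-0.056,"dx":-0.025,"dy":0.085,"dz":0,"hand":0}]'>/dev/null;  python3 -m jog '[{"wx":0,"wy":0,"wz":-0.056,"dx":-0.025,"dy":0.085,"dz":0,"hand":0},{"wx":0,"wy":0,"wz":-0.056,"dx":-0.025,"dy":0.085,"dz":0,"hand":0},{"wx":0,"wy":0,"wz":-0.056,"dx":-0.025,"dy":0.085,"dz":0,"hand":0},{"wx":0,"wy":0,"wz":-0.056,"dx":-0.025,"dy":0.085,"dz":0,"hand":0}]'>/dev/null; python3 -m jog '[{"wx":0,"wy":0,"wz":-0.056,"dx":-0.025,"dy":0.085,"dz":0,"hand":0},{"wx":0,"wy":0,"wz":-0.056,"dx":-0.025,"dy":0.085,"dz":0,"hand":0},{"wx":0,"wy":0,"wz":-0.056,"dx":-0.025,"dy":0.085,"dz":0,"hand":0},{"wx":0,"wy":0,"wz":-0.052,"dx":-0.025,"dy":0.085,"dz":0,"hand":0}]'>/dev/null;python3 -m jog '[{"wx":0,"wy":0,"wz":0,"dx":0,"dy":0,"dz":0,"hand":0},{"wx":0,"wy":0,"wz":0,"dx":0,"dy":0,"dz":0,"hand":0},{"wx":0,"wy":0,"wz":0,"dx":0,"dy":0,"dz":0,"hand":0},{"wx":0,"wy":0,"wz":0,"dx":0,"dy":0,"dz":0,"hand":0}]'
```

```text
clock: 32.68
tool_pos: [0.5843, 0.279, 0.1693]
eef_rot: [0.66, 0.751, -0.0, 0.001]
contact_force: [-0.1, 0.0, -0.8]
opening: 1.003
finger_force: 0.0
```

```bash
python3 -m jog '[{"wx":0,"wy":0,"wz":0,"dx":-0.005,"dy":0.004,"dz":-0.13,"hand":0},{"wx":0,"wy":0,"wz":0,"dx":0,"dy":0,"dz":-0.13,"hand":0},{"wx":0,"wy":0,"wz":0,"dx":0,"dy":0,"dz":-0.12,"hand":0.1},{"wx":0,"wy":0,"wz":0,"dx":0,"dy":0,"dz":-0.07,"hand":0.3},{"wx":0,"wy":0,"wz":0,"dx":0,"dy":0,"dz":-0.034,"hand":0.5}]' 20; python3 -m jog '[{"wx":0,"wy":0,"wz":0,"dx":0,"dy":0,"dz":0,"hand":1},{"wx":0,"wy":0,"wz":0,"dx":0,"dy":0,"dz":0,"hand":1},{"wx":0,"wy":0,"wz":0,"dx":0,"dy":0,"dz":0,"hand":1},{"wx":0,"wy":0,"wz":0,"dx":0,"dy":0,"dz":0,"hand":1},{"wx":0,"wy":0,"wz":0,"dx":0,"dy":0,"dz":0,"hand":1}]'; python3 -m jog '[{"wx":0,"wy":0,"wz":0,"dx":0,"dy":0,"dz":0,"hand":1},{"wx":0,"wy":0,"wz":0,"dx":0,"dy":0,"dz":0,"hand":1},{"wx":0,"wy":0,"wz":0,"dx":0,"dy":0,"dz":0,"hand":1}]'
```

```text
clock: 33.1
tool_pos: [0.5813, 0.2795, 0.0454]
eef_rot: [0.66, 0.751, -0.002, -0.001]
contact_force: [-0.7, -0.4, 0.2]
opening: 0.795
finger_force: 0.0
clock: 33.52
tool_pos: [0.5833, 0.2824, 0.0497]
eef_rot: [0.66, 0.752, 0.001, 0.0]
contact_force: [-0.3, 0.6, -0.0]
opening: 0.417
finger_force: 0.0
clock: 33.77
tool_pos: [0.583, 0.2823, 0.0495]
eef_rot: [0.66, 0.752, 0.001, 0.0]
contact_force: [-0.8, -0.8, 6.8]
opening: 0.397
finger_force: 20.0
```

```bash
python3 -m jog '[{"wx":0,"wy":0,"wz":0,"dx":0,"dy":0,"dz":0.03,"hand":1},{"wx":0,"wy":0,"wz":0,"dx":0,"dy":0,"dz":0.1,"hand":1},{"wx":0,"wy":0,"wz":0,"dx":0,"dy":0,"dz":0.13,"hand":1},{"wx":0,"wy":0,"wz":0,"dx":0,"dy":0,"dz":0.13,"hand":1},{"wx":0,"wy":0,"wz":0,"dx":0,"dy":0,"dz":0.1,"hand":1}]' > /dev/null; python3 -m jog '[{"wx":0,"wy":0,"wz":0.056,"dx":0.011,"dy":-0.0835,"dz":0,"hand":1},{"wx":0,"wy":0,"wz":0.056,"dx":0.011,"dy":-0.0835,"dz":0,"hand":1},{"wx":0,"wy":0,"wz":0.056,"dx":0.011,"dy":-0.0835,"dz":0,"hand":1},{"wx":0,"wy":0,"wz":0.056,"dx":0.011,"dy":-0.0835,"dz":0,"hand":1}]'>/dev/null;  python3 -m jog '[{"wx":0,"wy":0,"wz":0.056,"dx":0.011,"dy":-0.0835,"dz":0,"hand":1},{"wx":0,"wy":0,"wz":0.056,"dx":0.011,"dy":-0.0835,"dz":0,"hand":1},{"wx":0,"wy":0,"wz":0.056,"dx":0.011,"dy":-0.0835,"dz":0,"hand":1},{"wx":0,"wy":0,"wz":0.056,"dx":0.011,"dy":-0.0835,"dz":0,"hand":1}]'>/dev/null; python3 -m jog '[{"wx":0,"wy":0,"wz":0.056,"dx":0.011,"dy":-0.0835,"dz":0,"hand":1},{"wx":0,"wy":0,"wz":0.056,"dx":0.011,"dy":-0.0835,"dz":0,"hand":1},{"wx":0,"wy":0,"wz":0.056,"dx":0.01,"dy":-0.0835,"dz":0,"hand":1},{"wx":0,"wy":0,"wz":0.051,"dx":0.01,"dy":-0.0835,"dz":0,"hand":1}]'>/dev/null;python3 -m jog '[{"wx":0,"wy":0,"wz":0,"dx":0,"dy":0,"dz":0,"hand":1},{"wx":0,"wy":0,"wz":0,"dx":0,"dy":0,"dz":0,"hand":1},{"wx":0,"wy":0,"wz":0,"dx":0,"dy":0,"dz":0,"hand":1},{"wx":0,"wy":0,"wz":0,"dx":0,"dy":0,"dz":0,"hand":1}]'
python3 - <<'E'
from h import *
im=r.snapshot("side"); im2=r.snapshot("wrist")
cv2.imwrite("pics/c5.png",cv2.hconcat([cv2.resize(im[60:240,150:390],(400,300)),cv2.resize(im2,(400,300))])[:,:,::-1])
E
```

```text
clock: 35.52
tool_pos: [0.6146, 0.0335, 0.1709]
eef_rot: [0.053, 0.999, 0.001, -0.0]
contact_force: [-0.4, 0.3, -0.6]
opening: 0.395
finger_force: 20.0
```

View pics/c5.png

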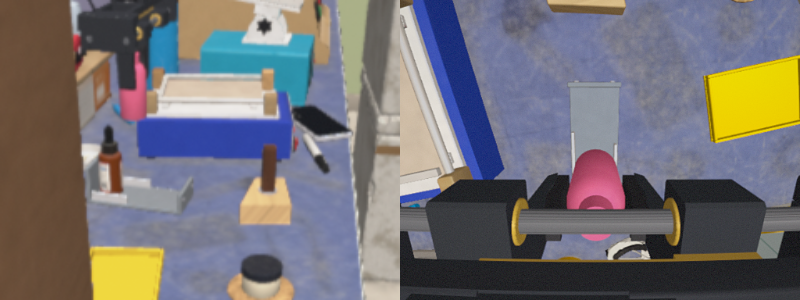

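Pink held upright over the rack, glue standing at the stop (110,170). Lower.

```bash
python3 -m jog '[{"wx":0,"wy":0,"wz":0,"dx":0,"dy":-0.005,"dz":-0.12,"hand":1},{"wx":0,"wy":0,"wz":0,"dx":0,"dy":0,"dz":-0.12,"hand":1},{"wx":0,"wy":0,"wz":0,"dx":0,"dy":0,"dz":-0.12,"hand":1},{"wx":0,"wy":0,"wz":0,"dx":0,"dy":0,"dz":-0.07,"hand":1},{"wx":0,"wy":0,"wz":0,"dx":0,"dy":0,"dz":-0.03,"hand":1}]';python3 -m jog '[{"wx":0,"wy":0,"wz":0,"dx":0,"dy":0,"dz":0,"hand":1},{"wx":0,"wy":0,"wz":0,"dx":0,"dy":0,"dz":-0.004,"hand":1},{"wx":0,"wy":0,"wz":0,"dx":0,"dy":0,"dz":0,"hand":1},{"wx":0,"wy":0,"wz":0,"dx":0,"dy":0,"dz":0,"hand":1}]';python3 -m jog '[{"wx":0,"wy":0,"wz":0,"dx":0,"dy":0,"dz":-0.008,"hand":1},{"wx":0,"wy":0,"wz":0,"dx":0,"dy":0,"dz":0,"hand":1},{"wx":0,"wy":0,"wz":0,"dx":0,"dy":0,"dz":0,"hand":1}]'
```

```text
clock: 36.03
tool_pos: [0.6129, 0.0311, 0.0529]
eef_rot: [0.053, 0.999, -0.0, -0.002]
contact_force: [-0.6, 0.1, -1.0]
opening: 0.401
finger_force: 20.0
clock: 36.37
tool_pos: [0.616, 0.0305, 0.0562]
eef_rot: [0.053, 0.999, 0.0, 0.001]
contact_force: [-0.5, -0.2, -1.3]
opening: 0.4
finger_force: 20.0
clock: 36.62
tool_pos: [0.6151, 0.0302, 0.0531]
eef_rot: [0.053, 0.999, 0.0, 0.0]
contact_force: [-0.6, 0.5, -1.1]
opening: 0.396
finger_force: 20.0
```

```bash
python3 -m jog '[{"wx":0,"wy":0,"wz":0,"dx":0.008,"dy":0,"dz":-0.005,"hand":1},{"wx":0,"wy":0,"wz":0,"dx":0,"dy":0,"dz":0,"hand":1},{"wx":0,"wy":0,"wz":0,"dx":0,"dy":0,"dz":0,"hand":1}]';python3 -m jog '[{"wx":0,"wy":0,"wz":0,"dx":0.005,"dy":0,"dz":0,"hand":1},{"wx":0,"wy":0,"wz":0,"dx":0,"dy":0,"dz":0,"hand":1},{"wx":0,"wy":0,"wz":0,"dx":0,"dy":0,"dz":0,"hand":1}]';python3 -m jog '[{"wx":0,"wy":0,"wz":0,"dx":0.004,"dy":0,"dz":0,"hand":1},{"wx":0,"wy":0,"wz":0,"dx":0,"dy":0,"dz":0,"hand":1},{"wx":0,"wy":0,"wz":0,"dx":0,"dy":0,"dz":0,"hand":1}]';python3 -m jog '[{"wx":0,"wy":0,"wz":0,"dx":0.004,"dy":0,"dz":0,"hand":1},{"wx":0,"wy":0,"wz":0,"dx":0,"dy":0,"dz":0,"hand":1},{"wx":0,"wy":0,"wz":0,"dx":0,"dy":0,"dz":0,"hand":1}]'
```

```text
clock: 36.87
tool_pos: [0.6172, 0.0303, 0.0516]
eef_rot: [0.053, 0.999, 0.0, 0.0]
contact_force: [-0.7, 0.1, 0.7]
opening: 0.395
finger_force: 20.0
clock: 37.12
tool_pos: [0.6178, 0.0302, 0.0516]
eef_rot: [0.053, 0.999, -0.0, -0.0]
contact_force: [-0.6, -0.6, 3.9]
opening: 0.399
finger_force: 20.0
clock: 37.37
tool_pos: [0.6184, 0.0301, 0.0517]
eef_rot: [0.053, 0.999, -0.0, -0.001]
contact_force: [-3.1, -0.3, 5.7]
opening: 0.396
finger_force: 20.0
clock: 37.62
tool_pos: [0.619, 0.0301, 0.0518]
eef_rot: [0.053, 0.999, -0.0, -0.001]
contact_force: [-3.5, -0.7, 6.5]
opening: 0.395
finger_force: 20.0
```

```bash
python3 -m jog '[{"wx":0,"wy":0,"wz":0,"dx":0.003,"dy":0,"dz":0.003,"hand":1},{"wx":0,"wy":0,"wz":0,"dx":0,"dy":0,"dz":0,"hand":1},{"wx":0,"wy":0,"wz":0,"dx":0,"dy":0,"dz":0,"hand":1}]';python3 -m jog '[{"wx":0,"wy":0,"wz":0,"dx":0.004,"dy":0,"dz":0,"hand":1},{"wx":0,"wy":0,"wz":0,"dx":0,"dy":0,"dz":0,"hand":1},{"wx":0,"wy":0,"wz":0,"dx":0,"dy":0,"dz":0,"hand":1}]';python3 -m jog '[{"wx":0,"wy":0,"wz":0,"dx":0.004,"dy":0,"dz":0,"hand":1},{"wx":0,"wy":0,"wz":0,"dx":0,"dy":0,"dz":0,"hand":1},{"wx":0,"wy":0,"wz":0,"dx":0,"dy":0,"dz":0,"hand":1}]'
```

```text
clock: 37.87
tool_pos: [0.6212, 0.0304, 0.052]
eef_rot: [0.053, 0.999, 0.0, 0.0]
contact_force: [0.3, -0.5, -0.7]
opening: 0.396
finger_force: 20.0
clock: 38.12
tool_pos: [0.6219, 0.0303, 0.052]
eef_rot: [0.053, 0.999, 0.0, -0.0]
contact_force: [-1.1, -0.5, -0.9]
opening: 0.399
finger_force: 20.0
clock: 38.37
tool_pos: [0.6221, 0.0303, 0.052]
eef_rot: [0.053, 0.999, -0.0, -0.001]
contact_force: [-2.8, 0.1, -0.8]
opening: 0.398
finger_force: 20.0
```

```bash
python3 -m jog '[{"wx":0,"wy":0,"wz":0,"dx":0.005,"dy":0,"dz":0,"hand":1},{"wx":0,"wy":0,"wz":0,"dx":0,"dy":0,"dz":-0.002,"hand":1},{"wx":0,"wy":0,"wz":0,"dx":0,"dy":0,"dz":0,"hand":1},{"wx":0,"wy":0,"wz":0,"dx":0,"dy":0,"dz":0,"hand":1}]'; python3 -m jog '[{"wx":0,"wy":0,"wz":0,"dx":0,"dy":0,"dz":0,"hand":0.6},{"wx":0,"wy":0,"wz":0,"dx":0,"dy":0,"dz":0,"hand":0.5},{"wx":0,"wy":0,"wz":0,"dx":0,"dy":0,"dz":0,"hand":0.3},{"wx":0,"wy":0,"wz":0,"dx":0,"dy":0,"dz":0,"hand":0.2},{"wx":0,"wy":0,"wz":0,"dx":0,"dy":0,"dz":0.02,"hand":0.1}]'; python3 -m jog '[{"wx":0,"wy":0,"wz":0,"dx":0,"dy":0,"dz":0.1,"hand":0},{"wx":0,"wy":0,"wz":0,"dx":0,"dy":0,"dz":0.13,"hand":0},{"wx":0,"wy":0,"wz":0,"dx":0,"dy":0,"dz":0.13,"hand":0},{"wx":0,"wy":0,"wz":0,"dx":0,"dy":0,"dz":0.1,"hand":0}]'; python3 -m jog '[{"wx":0,"wy":0,"wz":0,"dx":-0.1,"dy":0.01,"dz":0,"hand":0},{"wx":0,"wy":0,"wz":0,"dx":-0.1,"dy":0.01,"dz":0,"hand":0},{"wx":0,"wy":0,"wz":0,"dx":-0.1,"dy":0.01,"dz":0,"hand":0},{"wx":0,"wy":0,"wz":0,"dx":0,"dy":0,"dz":0,"hand":0},{"wx":0,"wy":0,"wz":0,"dx":0,"dy":0,"dz":0,"hand":0}]'
python3 - <<'E'
from h import *
im=r.snapshot("side"); ci=r.camera_info("wrist"); im2=r.snapshot("wrist")
cv2.imwrite("pics/c6.png",cv2.hconcat([cv2.resize(im[130:190,195:275],(400,300)),cv2.resize(im2,(400,300))])[:,:,::-1])
print(r.get_state()["tool_pos"])
d=r.masks_of("wrist","wedge")
if d: print(d[0]["p"],fit("wedge",[(ci,d[0]["region"].astype(float),np.zeros((384,512),bool))],(.4350,.0353,.15)))
E
```

```text
clock: 38.7
tool_pos: [0.6222, 0.0303, 0.0517]
eef_rot: [0.053, 0.999, -0.0, -0.002]
contact_force: [-5.7, 0.2, 2.8]
opening: 0.399
finger_force: 20.0
clock: 39.12
tool_pos: [0.6245, 0.0302, 0.0564]
eef_rot: [0.053, 0.999, -0.0, 0.0]
contact_force: [0.5, 0.6, 0.4]
opening: 0.68
finger_force: 0.0
clock: 39.45
tool_pos: [0.6254, 0.0304, 0.1747]
eef_rot: [0.053, 0.999, 0.0, 0.002]
contact_force: [0.1, -0.4, 0.4]
opening: 0.979
finger_force: 0.0
clock: 39.87
tool_pos: [0.5488, 0.0379, 0.1725]
eef_rot: [0.053, 0.999, -0.0, 0.0]
contact_force: [0.6, -0.5, 0.2]
opening: 1.003
finger_force: 0.0
[0.55076103 0.03778825 0.17228417]
0.75 (array([0.43526766, 0.03565157, 0.14616716]), np.float64(0.03904115801688358))
```

View pics/c6.png

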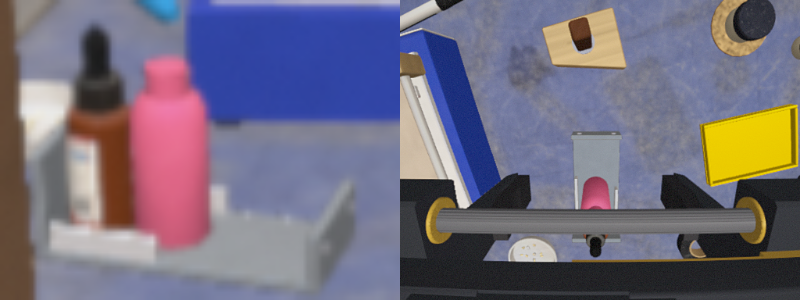

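Row correct and touching: glue (100,150) behind, pink (175,160) in front, upright; jar on the mat in the wrist view (755,20); wedge handle at (580,35). Now the wedge.

```bash
python3 -m jog '[{"wx":0,"wy":0,"wz":0.031,"dx":-0.116,"dy":-0.002,"dz":0,"hand":0},{"wx":0,"wy":0,"wz":0.031,"dx":-0.116,"dy":-0.002,"dz":0,"hand":0},{"wx":0,"wy":0,"wz":0.032,"dx":-0.115,"dy":-0.002,"dz":0,"hand":0},{"wx":0,"wy":0,"wz":0.032,"dx":-0.115,"dy":-0.002,"dz":0,"hand":0},{"wx":0,"wy":0,"wz":0,"dx":0,"dy":0,"dz":0,"hand":0}]' 40; python3 -m jog '[{"wx":0,"wy":0,"wz":0,"dx":0,"dy":0,"dz":0,"hand":0},{"wx":0,"wy":0,"wz":0,"dx":0,"dy":0,"dz":0,"hand":0},{"wx":0,"wy":0,"wz":0,"dx":0,"dy":0,"dz":0,"hand":0}]'; python3 - <<'E'
from h import *
ci=r.camera_info("wrist"); r.snapshot("wrist"); d=r.masks_of("wrist","wedge")
if d: print(d[0]["p"],d[0]["bbox"],fit("wedge",[(ci,d[0]["region"].astype(float),np.zeros((384,512),bool))],(.4350,.0353,.15)))
print(r.get_state()["tool_pos"])
E
```

```text
clock: 40.43
tool_pos: [0.4279, 0.0347, 0.1714]
eef_rot: [-0.074, 0.997, -0.001, -0.004]
contact_force: [-0.5, 0.0, -1.5]
opening: 1.001
finger_force: 0.0
clock: 40.68
tool_pos: [0.4359, 0.0362, 0.1718]
eef_rot: [-0.072, 0.997, 0.0, 0.001]
contact_force: [-0.0, 0.6, -0.6]
opening: 0.998
finger_force: 0.0
0.76 [208.6, 146.6, 292.7, 214.4] (array([0.43446434, 0.03611699, 0.15475481]), np.float64(0.0363607408097946))
[0.43520003 0.03601693 0.17168196]
```

```bash
python3 -m jog '[{"wx":0,"wy":0,"wz":0,"dx":0,"dy":0,"dz":-0.13,"hand":0.2},{"wx":0,"wy":0,"wz":0,"dx":0,"dy":0,"dz":-0.13,"hand":0.3},{"wx":0,"wy":0,"wz":0,"dx":0,"dy":0,"dz":-0.13,"hand":0.4},{"wx":0,"wy":0,"wz":0,"dx":0,"dy":0,"dz":-0.09,"hand":0.5},{"wx":0,"wy":0,"wz":0,"dx":0,"dy":0,"dz":-0.045,"hand":0.6}]' 40; python3 -m jog '[{"wx":0,"wy":0,"wz":0,"dx":0,"dy":0,"dz":-0.01,"hand":1},{"wx":0,"wy":0,"wz":0,"dx":0,"dy":0,"dz":0,"hand":1},{"wx":0,"wy":0,"wz":0,"dx":0,"dy":0,"dz":0,"hand":1},{"wx":0,"wy":0,"wz":0,"dx":0,"dy":0,"dz":0,"hand":1},{"wx":0,"wy":0,"wz":0,"dx":0,"dy":0,"dz":0,"hand":1}]'; python3 -m jog '[{"wx":0,"wy":0,"wz":0,"dx":0,"dy":0,"dz":0,"hand":1},{"wx":0,"wy":0,"wz":0,"dx":0,"dy":0,"dz":0,"hand":1},{"wx":0,"wy":0,"wz":0,"dx":0,"dy":0,"dz":0,"hand":1},{"wx":0,"wy":0,"wz":0,"dx":0,"dy":0,"dz":0,"hand":1},{"wx":0,"wy":0,"wz":0,"dx":0,"dy":0,"dz":0,"hand":1}]'; python3 -m jog '[{"wx":0,"wy":0,"wz":0,"dx":0,"dy":0,"dz":0,"hand":1},{"wx":0,"wy":0,"wz":0,"dx":0,"dy":0,"dz":0,"hand":1},{"wx":0,"wy":0,"wz":0,"dx":0,"dy":0,"dz":0,"hand":1}]'
```

```text
clock: 41.2
tool_pos: [0.4329, 0.0348, 0.0426]
eef_rot: [-0.073, 0.997, -0.002, -0.005]
contact_force: [-0.6, -0.3, -0.4]
opening: 0.641
finger_force: 0.0
clock: 41.62
tool_pos: [0.4353, 0.0357, 0.0437]
eef_rot: [-0.072, 0.997, -0.0, -0.001]
contact_force: [0.4, -0.1, -0.2]
opening: 0.267
finger_force: 0.0
clock: 42.03
tool_pos: [0.4352, 0.0358, 0.0437]
eef_rot: [-0.073, 0.997, -0.0, -0.001]
contact_force: [1.9, 0.2, 5.6]
opening: 0.202
finger_force: 40.0
clock: 42.28
tool_pos: [0.4352, 0.0358, 0.0437]
eef_rot: [-0.073, 0.997, -0.0, -0.001]
contact_force: [0.6, 0.8, 4.9]
opening: 0.204
finger_force: 40.0
```

```bash
python3 -m jog '[{"wx":0,"wy":0,"wz":0,"dx":0,"dy":0,"dz":0.03,"hand":1},{"wx":0,"wy":0,"wz":0,"dx":0,"dy":0,"dz":0.07,"hand":1},{"wx":0,"wy":0,"wz":0,"dx":0,"dy":0,"dz":0.09,"hand":1},{"wx":0,"wy":0,"wz":0,"dx":0,"dy":0,"dz":0.05,"hand":1}]'; python3 -m jog '[{"wx":0,"wy":0,"wz":-0.02,"dx":0.06,"dy":0.08,"dz":0,"hand":1},{"wx":0,"wy":0,"wz":-0.021,"dx":0.09,"dy":0.08,"dz":0,"hand":1},{"wx":0,"wy":0,"wz":-0.021,"dx":0.11,"dy":0.06,"dz":0,"hand":1},{"wx":0,"wy":0,"wz":-0.021,"dx":0.12,"dy":0.05,"dz":0,"hand":1}]'>/dev/null; python3 -m jog '[{"wx":0,"wy":0,"wz":-0.021,"dx":0.12,"dy":0.03,"dz":0,"hand":1},{"wx":0,"wy":0,"wz":-0.021,"dx":0.1,"dy":0.016,"dz":0,"hand":1},{"wx":0,"wy":0,"wz":0,"dx":0,"dy":0,"dz":0,"hand":1},{"wx":0,"wy":0,"wz":0,"dx":0,"dy":0,"dz":0,"hand":1},{"wx":0,"wy":0,"wz":0,"dx":0,"dy":0,"dz":0,"hand":1}]'; python3 -m jog '[{"wx":0,"wy":0,"wz":0,"dx":0,"dy":0,"dz":0,"hand":1},{"wx":0,"wy":0,"wz":0,"dx":0,"dy":0,"dz":0,"hand":1},{"wx":0,"wy":0,"wz":0,"dx":0,"dy":0,"dz":0,"hand":1}]'
cat > rk.py <<'E'
from h import *
s=r.get_state();q=s["eef_rot"];p=s["tool_pos"];a=-.104
x=np.array([np.cos(a),np.sin(a)]);y=np.array([-x[1],x[0]]);d=p[:2]-[.6117,.0318]
print("rack xy mm",(d@x*1e3).round(1),(d@y*1e3).round(1),"z",p[2].round(4),"yaw err deg",np.degrees(np.arctan2(q[1]**2-q[0]**2,2*q[0]*q[1])-np.pi/2-a).round(2),"F rack",(s["contact_force"][:2]@x).round(1),(s["contact_force"][:2]@y).round(1))
E
python3 rk.py
```

```text
clock: 42.62
tool_pos: [0.4345, 0.0354, 0.1046]
eef_rot: [-0.072, 0.997, -0.0, -0.001]
contact_force: [0.0, 0.4, -1.6]
opening: 0.2
finger_force: 40.0
clock: 43.37
tool_pos: [0.583, 0.1139, 0.1025]
eef_rot: [0.052, 0.999, -0.001, -0.003]
contact_force: [0.6, -0.4, -0.9]
opening: 0.2
finger_force: 40.0
clock: 43.62
tool_pos: [0.5839, 0.1144, 0.1033]
eef_rot: [0.052, 0.999, -0.0, -0.002]
contact_force: [0.4, 0.2, -0.6]
opening: 0.204
finger_force: 40.0
rack xy mm -36.3 79.3 z 0.1033 yaw err deg -0.01 F rack 0.3 0.3
```

```bash
python3 - <<'E'
from h import *
z=r.get_state()["tool_pos"][2]-.0437
for c in("side","top"):
    ci=r.camera_info(c); r.snapshot(c); L=r.masks_of(c,"wedge")
    for d in L[:2]:
        print(c,round(d["p"],2),d["bbox"],fit("wedge",[(ci,d["region"].astype(float),np.zeros((384,512),bool))],(.584,.1144,-.104),z))
E
```

```text
side 0.57 [213.5, 137.6, 254.5, 179.5] (array([ 0.58093768,  0.1119385 , -0.01689782]), np.float64(0.378187622683837))
top 0.8 [255.0, 165.7, 299.7, 180.2] (array([ 0.57983584,  0.11481882, -0.1138896 ]), np.float64(1.6676409694312506))
```

```bash
python3 -m jog '[{"wx":0,"wy":0,"wz":0,"dx":0.016,"dy":-0.002,"dz":-0.04,"hand":1},{"wx":0,"wy":0,"wz":0,"dx":0,"dy":0,"dz":-0.07,"hand":1},{"wx":0,"wy":0,"wz":0,"dx":0,"dy":0,"dz":-0.06,"hand":1},{"wx":0,"wy":0,"wz":0,"dx":0,"dy":0,"dz":-0.03,"hand":1}]' ; python3 -m jog '[{"wx":0,"wy":0,"wz":0,"dx":0,"dy":0,"dz":0,"hand":1},{"wx":0,"wy":0,"wz":0,"dx":0,"dy":0,"dz":0,"hand":1},{"wx":0,"wy":0,"wz":0,"dx":0,"dy":0,"dz":0,"hand":1},{"wx":0,"wy":0,"wz":0,"dx":0,"dy":0,"dz":0,"hand":1}]'; python3 rk.py
```

```text
clock: 44.15
tool_pos: [0.588, 0.1136, 0.0511]
eef_rot: [0.052, 0.999, -0.001, -0.002]
contact_force: [0.0, -0.9, -1.6]
opening: 0.204
finger_force: 40.0
clock: 44.48
tool_pos: [0.5895, 0.1145, 0.0542]
eef_rot: [0.052, 0.999, 0.0, -0.0]
contact_force: [-0.4, 0.6, -1.6]
opening: 0.202
finger_force: 40.0
rack xy mm -30.7 79.9 z 0.0542 yaw err deg -0.05 F rack -0.5 0.5
```

```bash
python3 -m jog '[{"wx":0,"wy":0,"wz":0,"dx":-0.0035,"dy":-0.033,"dz":0,"hand":1},{"wx":0,"wy":0,"wz":0,"dx":-0.0035,"dy":-0.033,"dz":0,"hand":1},{"wx":0,"wy":0,"wz":0,"dx":-0.0035,"dy":-0.033,"dz":0,"hand":1},{"wx":0,"wy":0,"wz":0,"dx":0,"dy":0,"dz":-0.008,"hand":1},{"wx":0,"wy":0,"wz":0,"dx":0,"dy":0,"dz":0,"hand":1}]' ; python3 -m jog '[{"wx":0,"wy":0,"wz":0,"dx":0,"dy":0,"dz":-0.006,"hand":1},{"wx":0,"wy":0,"wz":0,"dx":0,"dy":0,"dz":0,"hand":1},{"wx":0,"wy":0,"wz":0,"dx":0,"dy":0,"dz":0,"hand":1}]';python3 rk.py; python3 -m jog '[{"wx":0,"wy":0,"wz":0,"dx":-0.008,"dy":0,"dz":0,"hand":1},{"wx":0,"wy":0,"wz":0,"dx":0,"dy":0,"dz":0,"hand":1},{"wx":0,"wy":0,"wz":0,"dx":0,"dy":0,"dz":0,"hand":1}]';python3 rk.py
```

```text
clock: 44.9
tool_pos: [0.586, 0.0878, 0.0511]
eef_rot: [0.053, 0.999, -0.001, -0.001]
contact_force: [0.2, 1.0, -1.2]
opening: 0.204
finger_force: 40.0
clock: 45.15
tool_pos: [0.5862, 0.09, 0.0498]
eef_rot: [0.052, 0.999, 0.0, -0.001]
contact_force: [-0.3, 0.6, -1.1]
opening: 0.203
finger_force: 40.0
rack xy mm -31.4 55.2 z 0.0498 yaw err deg -0.01 F rack -0.4 0.6
clock: 45.4
tool_pos: [0.5841, 0.0899, 0.0499]
eef_rot: [0.052, 0.999, 0.0, -0.001]
contact_force: [0.5, 0.2, -1.7]
opening: 0.202
finger_force: 40.0
rack xy mm -33.5 54.9 z 0.0499 yaw err deg -0.01 F rack 0.5 0.2
```

```bash
python3 -m jog '[{"wx":0,"wy":0,"wz":0,"dx":-0.004,"dy":0,"dz":-0.003,"hand":1},{"wx":0,"wy":0,"wz":0,"dx":0,"dy":0,"dz":0,"hand":1},{"wx":0,"wy":0,"wz":0,"dx":0,"dy":0,"dz":0,"hand":1}]'|sed -n 4p;python3 rk.py; python3 -m jog '[{"wx":0,"wy":0,"wz":0,"dx":-0.004,"dy":0,"dz":0,"hand":1},{"wx":0,"wy":0,"wz":0,"dx":0,"dy":0,"dz":0,"hand":1},{"wx":0,"wy":0,"wz":0,"dx":0,"dy":0,"dz":0,"hand":1}]'|sed -n 4p;python3 rk.py; python3 -m jog '[{"wx":0,"wy":0,"wz":0,"dx":-0.004,"dy":0,"dz":0,"hand":1},{"wx":0,"wy":0,"wz":0,"dx":0,"dy":0,"dz":0,"hand":1},{"wx":0,"wy":0,"wz":0,"dx":0,"dy":0,"dz":0,"hand":1}]'|sed -n 4p;python3 rk.py
```

```text
contact_force: [1.7, 0.2, 3.5]
rack xy mm -33.5 54.9 z 0.0498 yaw err deg -0.04 F rack 1.7 0.4
contact_force: [4.1, 1.1, 5.0]
rack xy mm -33.7 54.9 z 0.0498 yaw err deg -0.04 F rack 4.0 1.5
contact_force: [6.5, -0.4, 4.0]
rack xy mm -33.8 54.9 z 0.0499 yaw err deg -0.04 F rack 6.5 0.3
```

```bash
python3 -m jog '[{"wx":0,"wy":0,"wz":0,"dx":0.011,"dy":0,"dz":0.004,"hand":1},{"wx":0,"wy":0,"wz":0,"dx":-0.002,"dy":-0.02,"dz":0,"hand":1},{"wx":0,"wy":0,"wz":0,"dx":-0.003,"dy":-0.03,"dz":0,"hand":1},{"wx":0,"wy":0,"wz":0,"dx":-0.003,"dy":-0.03,"dz":0,"hand":1},{"wx":0,"wy":0,"wz":0,"dx":0,"dy":0,"dz":0,"hand":1}]'|sed -n 4p;python3 rk.py; python3 -m jog '[{"wx":0,"wy":0,"wz":0,"dx":-0.003,"dy":-0.03,"dz":0,"hand":1},{"wx":0,"wy":0,"wz":0,"dx":-0.003,"dy":-0.03,"dz":0,"hand":1},{"wx":0,"wy":0,"wz":0,"dx":-0.002,"dy":-0.02,"dz":0,"hand":1},{"wx":0,"wy":0,"wz":0,"dx":0,"dy":0,"dz":0,"hand":1},{"wx":0,"wy":0,"wz":0,"dx":0,"dy":0,"dz":0,"hand":1}]'|sed -n 4p;python3 rk.py
```

```text
contact_force: [4.3, -0.6, -1.4]
rack xy mm -33.5 31.6 z 0.0498 yaw err deg -0.19 F rack 4.3 -0.1
contact_force: [4.5, -2.8, -1.9]
rack xy mm -33.4 11.7 z 0.05 yaw err deg -0.13 F rack 4.8 -2.4
```

```bash
python3 -m jog '[{"wx":0,"wy":0,"wz":0,"dx":0.003,"dy":-0.008,"dz":-0.001,"hand":1},{"wx":0,"wy":0,"wz":0,"dx":0,"dy":0,"dz":0,"hand":1},{"wx":0,"wy":0,"wz":0,"dx":0,"dy":0,"dz":0,"hand":1}]'|sed -n 4p;python3 rk.py; python3 -m jog '[{"wx":0,"wy":0,"wz":0,"dx":-0.001,"dy":-0.008,"dz":0,"hand":1},{"wx":0,"wy":0,"wz":0,"dx":0,"dy":0,"dz":0,"hand":1},{"wx":0,"wy":0,"wz":0,"dx":0,"dy":0,"dz":0,"hand":1}]'|sed -n 4p;python3 rk.py; python3 -m jog '[{"wx":0,"wy":0,"wz":0,"dx":-0.001,"dy":-0.008,"dz":0,"hand":1},{"wx":0,"wy":0,"wz":0,"dx":0,"dy":0,"dz":0,"hand":1},{"wx":0,"wy":0,"wz":0,"dx":0,"dy":0,"dz":0,"hand":1}]'|sed -n 4p;python3 rk.py
```

```text
contact_force: [0.6, -2.8, 1.6]
rack xy mm -33.3 11.5 z 0.0499 yaw err deg -0.04 F rack 0.9 -2.7
contact_force: [-0.0, 1.1, 1.4]
rack xy mm -33.2 11.1 z 0.0498 yaw err deg 0.01 F rack -0.1 1.1
contact_force: [0.1, 2.6, 1.0]
rack xy mm -33.1 8.9 z 0.0498 yaw err deg -0.01 F rack -0.2 2.6
```

```bash
python3 -m jog '[{"wx":0,"wy":0,"wz":0,"dx":-0.001,"dy":-0.008,"dz":0,"hand":1},{"wx":0,"wy":0,"wz":0,"dx":0,"dy":0,"dz":0,"hand":1},{"wx":0,"wy":0,"wz":0,"dx":0,"dy":0,"dz":0,"hand":1}]'>/dev/null;python3 rk.py; python3 -m jog '[{"wx":0,"wy":0,"wz":0,"dx":-0.001,"dy":-0.008,"dz":0,"hand":1},{"wx":0,"wy":0,"wz":0,"dx":0,"dy":0,"dz":0,"hand":1},{"wx":0,"wy":0,"wz":0,"dx":0,"dy":0,"dz":0,"hand":1}]'>/dev/null;python3 rk.py; python3 -m jog '[{"wx":0,"wy":0,"wz":0,"dx":-0.001,"dy":-0.008,"dz":0,"hand":1},{"wx":0,"wy":0,"wz":0,"dx":0,"dy":0,"dz":0,"hand":1},{"wx":0,"wy":0,"wz":0,"dx":0,"dy":0,"dz":0,"hand":1}]'>/dev/null;python3 rk.py; python3 -m jog '[{"wx":0,"wy":0,"wz":0,"dx":-0.001,"dy":-0.008,"dz":0,"hand":1},{"wx":0,"wy":0,"wz":0,"dx":0,"dy":0,"dz":0,"hand":1},{"wx":0,"wy":0,"wz":0,"dx":0,"dy":0,"dz":0,"hand":1}]'|sed -n 4p;python3 rk.py
```

```text
rack xy mm -32.8 6.2 z 0.0498 yaw err deg -0.05 F rack -0.9 2.5
rack xy mm -32.7 3.8 z 0.0498 yaw err deg -0.07 F rack -0.7 1.1
rack xy mm -32.6 1.7 z 0.0498 yaw err deg -0.07 F rack -0.5 0.9
contact_force: [0.3, 0.7, 1.2]
rack xy mm -32.7 -0.2 z 0.0498 yaw err deg -0.06 F rack 0.2 0.7
```

```bash
python3 -m jog '[{"wx":0,"wy":0,"wz":0,"dx":-0.003,"dy":-0.008,"dz":0,"hand":1},{"wx":0,"wy":0,"wz":0,"dx":0,"dy":0,"dz":0,"hand":1},{"wx":0,"wy":0,"wz":0,"dx":0,"dy":0,"dz":0,"hand":1}]'>/dev/null;python3 rk.py; python3 -m jog '[{"wx":0,"wy":0,"wz":0,"dx":-0.001,"dy":-0.008,"dz":0,"hand":1},{"wx":0,"wy":0,"wz":0,"dx":0,"dy":0,"dz":0,"hand":1},{"wx":0,"wy":0,"wz":0,"dx":0,"dy":0,"dz":0,"hand":1}]'>/dev/null;python3 rk.py; python3 -m jog '[{"wx":0,"wy":0,"wz":0,"dx":-0.001,"dy":-0.008,"dz":0,"hand":1},{"wx":0,"wy":0,"wz":0,"dx":0,"dy":0,"dz":0,"hand":1},{"wx":0,"wy":0,"wz":0,"dx":0,"dy":0,"dz":0,"hand":1}]'>/dev/null;python3 rk.py; python3 -m jog '[{"wx":0,"wy":0,"wz":0,"dx":-0.001,"dy":-0.008,"dz":0,"hand":1},{"wx":0,"wy":0,"wz":0,"dx":0,"dy":0,"dz":0,"hand":1},{"wx":0,"wy":0,"wz":0,"dx":0,"dy":0,"dz":0,"hand":1}]'|sed -n 4p;python3 rk.py
```

```text
rack xy mm -33.3 -2.3 z 0.0498 yaw err deg -0.06 F rack -0.1 1.3
rack xy mm -33.3 -4.1 z 0.0498 yaw err deg -0.06 F rack 1.0 0.9
rack xy mm -33.3 -5.6 z 0.0498 yaw err deg -0.05 F rack 1.0 2.8
contact_force: [1.2, 2.9, -1.4]
rack xy mm -33.3 -7.6 z 0.0498 yaw err deg -0.05 F rack 0.9 3.0
```

```bash
python3 -m jog '[{"wx":0,"wy":0,"wz":0,"dx":-0.001,"dy":-0.008,"dz":0,"hand":1},{"wx":0,"wy":0,"wz":0,"dx":0,"dy":0,"dz":0,"hand":1},{"wx":0,"wy":0,"wz":0,"dx":0,"dy":0,"dz":0,"hand":1}]'>/dev/null;python3 rk.py; python3 -m jog '[{"wx":0,"wy":0,"wz":0,"dx":-0.001,"dy":-0.008,"dz":0,"hand":1},{"wx":0,"wy":0,"wz":0,"dx":0,"dy":0,"dz":0,"hand":1},{"wx":0,"wy":0,"wz":0,"dx":0,"dy":0,"dz":0,"hand":1}]'>/dev/null;python3 rk.py; python3 -m jog '[{"wx":0,"wy":0,"wz":0,"dx":-0.001,"dy":-0.008,"dz":0,"hand":1},{"wx":0,"wy":0,"wz":0,"dx":0,"dy":0,"dz":0,"hand":1},{"wx":0,"wy":0,"wz":0,"dx":0,"dy":0,"dz":0,"hand":1}]'>/dev/null;python3 rk.py
python3 - <<'E'
from h import *
im=r.snapshot("side")
cv2.imwrite("pics/c7.png",cv2.resize(im[110:200,190:310],(800,600),interpolation=3)[:,:,::-1])
E
```

```text
rack xy mm -33.4 -10.2 z 0.0498 yaw err deg -0.06 F rack 2.3 2.4
rack xy mm -33.4 -12.3 z 0.0498 yaw err deg -0.06 F rack 1.9 2.0
rack xy mm -33.3 -13.6 z 0.0499 yaw err deg -0.03 F rack 1.9 3.1
```

View pics/c7.png

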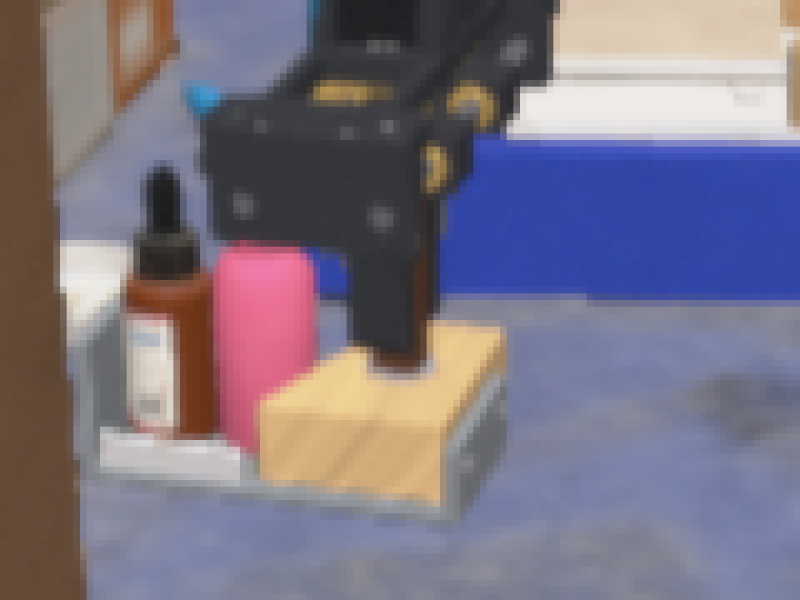

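The wedge sits flat in the rack against the front stop (450,440) with its slope on pink (265,380); both bottles upright. Push on until it's tight.

```bash
python3 -m jog '[{"wx":0,"wy":0,"wz":0,"dx":-0.001,"dy":-0.008,"dz":0,"hand":1},{"wx":0,"wy":0,"wz":0,"dx":0,"dy":0,"dz":0,"hand":1},{"wx":0,"wy":0,"wz":0,"dx":0,"dy":0,"dz":0,"hand":1}]'>/dev/null;python3 rk.py; python3 -m jog '[{"wx":0,"wy":0,"wz":0,"dx":-0.001,"dy":-0.008,"dz":0,"hand":1},{"wx":0,"wy":0,"wz":0,"dx":0,"dy":0,"dz":0,"hand":1},{"wx":0,"wy":0,"wz":0,"dx":0,"dy":0,"dz":0,"hand":1}]'>/dev/null;python3 rk.py; python3 -m jog '[{"wx":0,"wy":0,"wz":0,"dx":-0.001,"dy":-0.008,"dz":0,"hand":1},{"wx":0,"wy":0,"wz":0,"dx":0,"dy":0,"dz":0,"hand":1},{"wx":0,"wy":0,"wz":0,"dx":0,"dy":0,"dz":0,"hand":1}]'|sed -n 4p;python3 rk.py
```

```text
rack xy mm -33.4 -13.8 z 0.0499 yaw err deg 0.03 F rack 2.5 6.3
rack xy mm -33.3 -14.1 z 0.05 yaw err deg 0.09 F rack 0.8 9.5
contact_force: [3.4, 10.2, -5.7]
rack xy mm -33.3 -14.3 z 0.05 yaw err deg 0.16 F rack 2.3 10.5
```

```bash
python3 -m jog '[{"wx":0,"wy":0,"wz":0,"dx":-0.001,"dy":-0.004,"dz":0,"hand":1},{"wx":0,"wy":0,"wz":0,"dx":0,"dy":0,"dz":0,"hand":1},{"wx":0,"wy":0,"wz":0,"dx":0,"dy":0,"dz":0,"hand":1}]'>/dev/null;python3 rk.py; python3 -m jog '[{"wx":0,"wy":0,"wz":0,"dx":0,"dy":-0.004,"dz":0,"hand":1},{"wx":0,"wy":0,"wz":0,"dx":0,"dy":0,"dz":0,"hand":1},{"wx":0,"wy":0,"wz":0,"dx":0,"dy":0,"dz":0,"hand":1}]'|sed -n 4p;python3 rk.py
```

```text
rack xy mm -33.4 -14.4 z 0.05 yaw err deg 0.19 F rack 1.9 12.0
contact_force: [2.5, 13.4, -6.2]
rack xy mm -33.3 -14.5 z 0.0501 yaw err deg 0.22 F rack 1.1 13.5
```

```bash
python3 -m jog '[{"wx":0,"wy":0,"wz":0,"dx":0,"dy":0,"dz":-0.004,"hand":1},{"wx":0,"wy":0,"wz":0,"dx":0,"dy":0,"dz":0,"hand":1},{"wx":0,"wy":0,"wz":0,"dx":0,"dy":0,"dz":0,"hand":1}]'; python3 rk.py; python3 -m jog '[{"wx":0,"wy":0,"wz":0,"dx":0,"dy":0,"dz":0,"hand":0.7},{"wx":0,"wy":0,"wz":0,"dx":0,"dy":0,"dz":0,"hand":0.5},{"wx":0,"wy":0,"wz":0,"dx":0,"dy":0,"dz":0,"hand":0.5},{"wx":0,"wy":0,"wz":0,"dx":0,"dy":0.012,"dz":0,"hand":0.4},{"wx":0,"wy":0,"wz":0,"dx":0,"dy":0,"dz":0,"hand":0.4}]'; python3 -m jog '[{"wx":0,"wy":0,"wz":0,"dx":0,"dy":0,"dz":0,"hand":0.4},{"wx":0,"wy":0,"wz":0,"dx":0,"dy":0,"dz":0,"hand":0.4},{"wx":0,"wy":0,"wz":0,"dx":0,"dy":0,"dz":0.01,"hand":0.4}]'; python3 rk.py
```

```text
clock: 52.03
tool_pos: [0.5771, 0.0208, 0.05]
eef_rot: [0.05, 0.999, 0.005, 0.001]
contact_force: [1.7, 12.6, 1.5]
opening: 0.199
finger_force: 40.0
rack xy mm -33.2 -14.5 z 0.05 yaw err deg 0.22 F rack 0.4 12.7
clock: 52.45
tool_pos: [0.5748, 0.0151, 0.0485]
eef_rot: [0.053, 0.999, -0.001, -0.002]
contact_force: [0.5, -0.6, -0.5]
opening: 0.553
finger_force: 0.0
clock: 52.7
tool_pos: [0.5753, 0.0158, 0.0509]
eef_rot: [0.053, 0.999, -0.001, -0.002]
contact_force: [0.1, 0.2, -0.9]
opening: 0.598
finger_force: 0.0
rack xy mm -34.5 -19.7 z 0.0509 yaw err deg -0.06 F rack 0.1 0.2
```

```bash
python3 -m jog '[{"wx":0,"wy":0,"wz":0,"dx":0,"dy":0.016,"dz":0.06,"hand":0.4},{"wx":0,"wy":0,"wz":0,"dx":0,"dy":0,"dz":0.12,"hand":0.3},{"wx":0,"wy":0,"wz":0,"dx":0,"dy":0,"dz":0.13,"hand":0.2},{"wx":0,"wy":0,"wz":0,"dx":0,"dy":0,"dz":0.13,"hand":0},{"wx":0,"wy":0,"wz":0,"dx":0,"dy":0,"dz":0.13,"hand":0}]'; python3 -m jog '[{"wx":0,"wy":0,"wz":0,"dx":-0.12,"dy":0,"dz":0.05,"hand":0},{"wx":0,"wy":0,"wz":0,"dx":-0.12,"dy":0,"dz":0.05,"hand":0},{"wx":0,"wy":0,"wz":0,"dx":-0.12,"dy":-0.06,"dz":0,"hand":0},{"wx":0,"wy":0,"wz":0,"dx":-0.12,"dy":-0.06,"dz":0,"hand":0},{"wx":0,"wy":0,"wz":0,"dx":0,"dy":0,"dz":0,"hand":0}]'; python3 -m jog '[{"wx":0,"wy":0,"wz":0,"dx":0,"dy":0,"dz":0,"hand":0},{"wx":0,"wy":0,"wz":0,"dx":0,"dy":0,"dz":0,"hand":0},{"wx":0,"wy":0,"wz":0,"dx":0,"dy":0,"dz":0,"hand":0}]'
cat > fin.py <<'E'
from h import *
G=dict(wedge=(.577,.0208,-.104),pink=(.6225,.025,0),glue=(.657,.030,0),jar=(.4265,.2335,0),mat=(.4272,.2335,0),rack=(.6117,.0318,-.104))
Z=dict(wedge=.006,pink=.006,glue=.006,jar=.004)
N0=np.zeros((384,512),bool)
for c in("top","side","wrist"):
    ci=r.camera_info(c); r.snapshot(c); M={n:r.masks_of(c,n) for n in G}
    def near(n):
        L=[d for d in M[n] if d["p"]>.3]; p=proj(ci,[[*G[n][:2],Z.get(n,0)+.03]])[0]
        L=[d for d in L if np.hypot(*(np.array([(d["bbox"][0]+d["bbox"][2])/2,(d["bbox"][1]+d["bbox"][3])/2])-p))<20]
        return L[0] if L else None
    S={n:near(n) for n in G}
    for n in G:
        if S[n] is None: print(c,n,None); continue
        ig=N0.copy()
        for o in G:
            if o!=n and S[o] is not None and o not in("rack","mat"): ig|=cv2.dilate((S[o]["region"]&~S[n]["region"]).astype(np.uint8),np.ones((3,3)))>0
        if c=="side": ig[:,:210]=1
        x,e=fit(n,[(ci,S[n]["region"].astype(float),ig)],G[n],Z.get(n,0),n in("wedge","rack"))
        print(c,n,x.round(4),round(e,2),[round(v) for v in S[n]["bbox"]])
E
python3 fin.py
```

```text
clock: 53.12
tool_pos: [0.5753, 0.0202, 0.1953]
eef_rot: [0.052, 0.999, -0.0, -0.002]
contact_force: [0.7, -0.4, 0.3]
opening: 0.878
finger_force: 0.0
clock: 53.53
tool_pos: [0.4481, -0.0138, 0.2185]
eef_rot: [0.053, 0.999, -0.003, -0.006]
contact_force: [-1.1, 0.1, 0.1]
opening: 1.0
finger_force: 0.0
clock: 53.78
tool_pos: [0.4573, -0.0089, 0.2191]
eef_rot: [0.052, 0.999, 0.0, -0.0]
contact_force: [0.7, 0.3, 0.7]
opening: 0.999
finger_force: 0.0
top wedge [ 0.5823  0.0211 -0.0892] 0.18 [298, 152, 340, 188]
top pink [0.6217 0.0225] 0.03 [309, 139, 332, 160]
top glue [0.6566 0.0228] 0.07 [306, 121, 327, 144]
top jar [0.4268 0.2333] 0.09 [210, 234, 233, 258]
top mat [0.4272 0.2335] 0.06 [208, 229, 239, 266]
top rack [ 0.6121  0.0314 -0.1031] 0.38 [298, 118, 333, 188]
side wedge None
side pink [0.6279 0.0074] 0.27 [221, 138, 237, 174]
side glue [0.6607 0.0135] 0.08 [205, 133, 222, 177]
side jar [0.4268 0.2324] 0.06 [294, 212, 323, 241]
side mat [0.4268 0.2319] 0.07 [287, 226, 328, 246]
side rack [ 0.6106  0.0313 -0.1271] 0.59 [201, 156, 265, 190]
wrist wedge [ 0.5814  0.0187 -0.2344] 0.97 [256, 236, 320, 306]
wrist pink [0.6295 0.022 ] 0.87 [274, 300, 310, 334]
wrist glue [0.6342 0.0217] 22.31 [281, 326, 307, 332]
wrist jar [0.4282 0.2323] 0.05 [434, 102, 486, 146]
wrist mat [0.4281 0.2328] 0.05 [418, 92, 473, 156]
wrist rack [ 0.6121  0.0302 -0.0976] 2.01 [269, 231, 321, 335]
```

```bash
python3 -c "
from plant import r
print(r.finish_job())"
```

```text
the job is handed in; nothing more can be done
None
```

I handed the job in at about 54 s: the jar stands centred on the cork mat, glue then pink are back upright against the back stop in their original order, and the wedge is driven in tight (about 13 N at the wrist) and released; the job returned no verdict.

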